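# Grease the polishing spindle's bearing

### The job

A new grease nipple has just been screwed into the polishing spindle's bearing block beside the felt wheel, and the nut driver is still sitting on it: pull the driver off and leave it standing in the empty tool cup. Then take the push grease gun from its cup, press its coupler squarely onto that leaning nipple until it snaps on, push the gun on until its sprung nozzle is driven home into the barrel, and finish while holding it there, pressed against the spring. Leave everything else where it is.

Things in the scene. Friction and masses are not known exactly. Their poses are not given: they have to be found in the camera images.
- machine: Polishing spindle, fixed: green base 160 by 270 mm, two grey bearing blocks 85 mm either side of its middle, steel shaft along y 75 mm above the bench, belt guard between them. Grey felt wheel (104 mm across, top 127 mm above the bench) on the shaft's +y end, 151 mm from the middle. Both bearings have a nipple; grease the one beside the wheel. Origin: base underside; -x faces the robot.
- nipple: Steel grease nipple on the bearing beside the felt wheel, fixed, leaning 25 degrees from vertical to the machine's -x side. Origin: centre of its foot on the bearing (machine frame: -14, 85, 106 mm); z runs out along the nipple. Hex 11 mm wide from 0 to 7 mm, neck 5 mm, ball head 8 mm across, 21 mm tall in all. The nut driver covers it at first.
- nipple_tip (a point): Tip of that nipple's head, 21 mm from its foot along its z axis. Same axes as the nipple.
- driver: Nut driver, loose, about 130 g, 200 mm long, round about z. Origin: centre of the socket's open end; z runs to the handle's end. Steel socket 20 mm across from 0 to 24 mm, shaft 11 mm across, black handle 26 mm across from 128 to 192 mm, domed end. At the start the socket is over the nipple down to its foot, in line with it but sagging a few degrees; drawn 25 mm along the nipple it is free.
- driver_handle (a point): Point on the nut driver's axis in its handle, 165 mm from the socket's open end.
- cup_driver: The empty tool cup, for the nut driver: turned wood, fixed to the bench, 62 mm tall, 48 mm across, bore 32 mm across, its floor 8 mm above the bench. Origin: centre of its underside, z up. A tool standing in it leans a few degrees. The three cups look alike and swap places.
- cup_gun: Tool cup of the same make and size in which the grease gun stands at the start. Origin: centre of its underside.
- gun: Push grease gun, loose, about 450 g, 182 mm long, round about z. Origin: coupler's mouth with the nozzle out; z runs to the rear end. Coupler 19 mm across from 0 to 25 mm, nozzle tube 10 mm across, aluminium barrel 40 mm across from 52 to 122 mm, black grip 26 mm across from 122 to 174 mm, domed end. It stands upright, nose down, barrel on its cup's rim, origin 10 mm above the bench.
- gun_grip (a point): Point on the gun's axis in its black grip, 146 mm from the coupler's mouth, 24 mm above the barrel's shoulder (which stands out 7 mm and stops fingers from sliding down).
- coupler_seat (a point): Point in the coupler, 13 mm above its mouth on the axis, that meets the nipple's tip when fully on; moves with the nozzle. The mouth flares from 10 to 15.6 mm, so it finds the head from 2 mm off the axis. Spring jaws meet the head 8 mm before it is fully on and give way with a snap at about 9 N, more if askew.
- nozzle (a joint): How far the nozzle is pushed into the gun's barrel against its spring, m: 0 = fully out, 0.012 = fully home. The spring starts at 9 N and takes 15 N when fully home; in going home the gun comes 12 mm nearer the nipple.
- screwdriver: A screwdriver, 175 mm long with a 22 mm black handle, leaning some 20 degrees in the third tool cup, its top 170 mm above the bench; to be left alone. Origin: its blade's end.
- oil_bottle: Small amber oil bottle, 75 mm tall, bystander. Origin: centre of its underside.
- jar: White plastic jar, 47 mm across, 50 mm tall, bystander.
- key_a: Brass saxophone key lying on the bench, 85 mm long, bystander.
- key_b: Brass saxophone key lying on the bench, 60 mm long, bystander.
- spare_wheel: Spare felt wheel lying flat, 76 mm across, bystander.
- pliers: Pliers lying on the bench, 140 mm long, bystander.
Things that resemble listed ones, but are neither listed nor needed, are in the scene too. What is shaped like the driver but turquoise or white is not meant.

How it is judged:
By the outcome, as a careful person would: the job done as asked, in the order asked, and still so for the second after the job is handed in, while the arm keeps its last pose, push and grip.
It also fails if it takes over 59 s, if anything falls off the work surface, if the arm or the gripper's body presses on something with over 40 N, if the wrist force passes 120 N, or if a joint passes its speed limit or range.

### The arm

A 6-joint arm with a two-finger parallel gripper is mounted at the origin on the work surface. World frame = base frame: x ahead of the robot, y to its left, z up, the work surface at z = 0. Lengths are in m, angles in rad, forces in N, time in s.
With the tool pointing down it reaches from about 0.3 to 0.875 m from the base axis. Payload 6.4 kg.
Tool frame: the origin (TCP) lies between the finger pads; the fingertips stand 11 mm ahead of it and the grasp point (between the pads) lies 8 mm behind it (ctrl.tcp_to_tips is the distance from the TCP to the fingertips, in m); x points along the fingers, z is the direction in which the jaws open and shut, and the axes are right-handed (so a half turn about x gives the same grasp; the last joint's range is limited). The gripper opens to 85 mm and grips with 20 to 120 N. Pads are 22 mm wide; open, the fingers measure 114 mm over their backs; the gripper's body (76 mm by 85 mm) begins 54 mm behind the grasp point. The pads swing forward as they close: fully open they stand 13 mm farther back than shut.
Start: joints at [-1.363, 0.181, 1.607, -0, 1.354, -0.206], TCP at [0.231, -0.526, 0.242] pointing down, gripper open.
Joint ranges: [-2.99, 2.99], [-0.89, 2.07], [0.3, 2.58], [-1.14, 4.28], [0, 2.63], [-3.12, 3.12]. Speed limits (rad/s): [2.57, 2.57, 3.01, 3.14, 3.14, 3.14].

### API

Orientations are given as a unit quaternion [w, x, y, z].
In Python, from bench import ctrl, eyes, hand_in gives the robot as it stands. The module is installed in compiled form; this text tells all that it offers.
- The arm moves only by the tool step_arm, never from a script. Its arguments are lists of equal length, an entry for each row: "xyz": the shift along the world's x, y, z in mm, a list of three; "spin": the turn about the world's z in rad; "fingers": the opening in per cent of the stroke, from 0 (shut) to 100 (fully open). A call has 1 to 10 rows; each row is the pose to reach, as a shift and turn from the pose commanded when the call began; what a row does not reach only later rows make up. A row lasts 1/10 s, in which the tool goes at most 50 mm and 8.59 degrees, less where a joint would pass 70% of its speed; a pose out of reach is approached as far as the arm can. A call with a gripper value outside its range is refused whole. The fingers move at their own pace and stop on an object; the grip force is fixed at half the most. Time passes only in rows, so rows that repeat a pose let the fingers close. It gives the time, the measured TCP pose, the force and the opening at its end, in the units of the state.
- ctrl.get_obs(): the state, without advancing time (a new reading comes with each control period).
- eyes.camera(name): name is "scene" or "side" or "wrist"; returns the picture (384x512x3 uint8, red, green, blue); there is no depth.
- eyes.camera_model(name): a dict with "vertical_fov" (degrees; the focal length in pixels is half the picture's height over the tangent of half this angle, whatever the lens; pixels are square), "cx", "cy" (the principal point, pixels), "pose" (4x4, takes a point from camera to world coordinates); the wrist camera has in their place "tool_from_camera" (4x4, takes a point from camera to tool coordinates, whose origin is the TCP and whose axes are the tool frame's). Camera axes: x right, y up, looking along -z (the intrinsics and any distortion apply to the point x, -y, -z); pixel columns grow to the right and rows downward; lengths in m; the calibration is good to about 2 mm. A picture is of the moment at which its call begins: read the wrist's pose just before it. camera_model takes no time and is no camera call.
- hand_in(): hands the job in, once; it reports no verdict.
The state is a dict: "time_s": time; "q": joint angles; "dq": joint speeds; "joint_efforts": joint torques, N m; "eef_pos": TCP position; "eef_rot": TCP orientation; "wrist_force": force on the tool from outside, world axes, zero at the start; "torque": the same for the moment, N m; "opening": opening from 0.0 (shut) to 1.0 (fully open).
Only numpy, scipy, OpenCV 4.12 (cv2) and the standard library are available. Lean on these libraries where they do the work, as an engineer would, in place of code of your own. Each camera call takes 0.05 s, during which the arm holds its last target.

## Working session

There is one attempt and no reset: what is moved stays moved. The work goes in short steps, Python scripts to look and compute and a tool call to move; the robot and the scene stay as the last step left them, time stands still between calls to the robot, and variables do not carry over. Pictures are saved under pics/ and viewed, and the job is handed in when it is done.

Besides the shell and the picture viewer there is one more tool, called as name(argument=value, ...), one argument or row to a line, values as JSON. step_arm: Moves the arm, as the interface text tells. Its arguments: {"type":"object","properties":{"xyz":{"type":"array"},"spin":{"type":"array"},"fingers":{"type":"array"}},"required":["xyz","spin","fingers"]}

```bash
mkdir -p pics
cat > h.py <<'E'
import numpy as np, cv2
from bench import ctrl, eyes, hand_in
def snap(n,tag):
    o=ctrl.get_obs(); im=eyes.camera(n); cv2.imwrite(f'pics/{tag}.png',im[:,:,::-1]); 
    m=eyes.camera_model(n); np.savez(f'pics/{tag}.npz',im=im,pos=o['eef_pos'],rot=o['eef_rot'],**{k:v for k,v in m.items() if not isinstance(v,str)})
    return im
E
python3 - <<'E'
from h import *
for n in('scene','side','wrist'):
    snap(n,n+'0'); print(n,eyes.camera_model(n))
print(ctrl.get_obs(), ctrl.tcp_to_tips)
E
```

```text
scene {'vertical_fov': 44.62821819493698, 'cx': 256.96961359564665, 'cy': 188.9200832865298, 'pose': array([[ 0.86852342, -0.39700249,  0.29674245,  0.92087047],
       [ 0.49534112,  0.67416705, -0.54784666, -0.75274745],
       [ 0.01744251,  0.6228064 ,  0.78218153,  1.2502407 ],
       [ 0.        ,  0.        ,  0.        ,  1.        ]])}
side {'vertical_fov': 48.38740613744797, 'cx': 262.32472799735984, 'cy': 195.80776637322984, 'pose': array([[-0.98069771,  0.11429847, -0.1586438 ,  0.30058935],
       [-0.19475242, -0.49870536,  0.84460906,  1.010085  ],
       [ 0.01742101,  0.85920243,  0.51133911,  0.78730584],
       [ 0.        ,  0.        ,  0.        ,  1.        ]])}
wrist {'vertical_fov': 70.21679035580571, 'cx': 251.34703941829656, 'cy': 191.17472646228657, 'tool_from_camera': array([[-9.32062875e-04,  2.99234968e-01, -9.54179001e-01,
        -1.32491310e-01],
       [ 7.26307969e-04,  9.54179366e-01,  2.99234373e-01,
         7.69145677e-02],
       [ 9.99999302e-01, -4.14122562e-04, -1.10669191e-03,
        -7.96764735e-04],
       [ 0.00000000e+00,  0.00000000e+00,  0.00000000e+00,
         1.00000000e+00]])}
{'time_s': 0.15, 'q': array([-1.36330221e+00,  1.81365123e-01,  1.60778516e+00, -2.22507333e-05,
        1.35379007e+00, -2.06291070e-01]), 'dq': array([ 0.00040719, -0.00189479, -0.00013116, -0.00252547,  0.00077201,
       -0.00011843]), 'joint_efforts': array([ 6.64821346e-04, -4.45260537e+01, -3.51691031e+01, -3.21469342e-04,
        5.79684871e-03,  1.32678935e-05]), 'eef_pos': array([ 0.231123  , -0.5260569 ,  0.24159075]), 'eef_rot': array([ 0.5917051 ,  0.38695688,  0.59239021, -0.3862943 ]), 'wrist_force': array([ 0.19029985,  0.65756868, -0.51487819]), 'torque': array([ 0.00745939,  0.07162086, -0.01566827]), 'opening': 1.0009757324816757} 0.011
```

View pics/scene0.png

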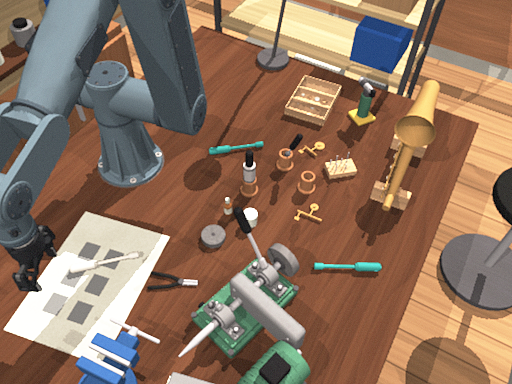

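View pics/side0.png

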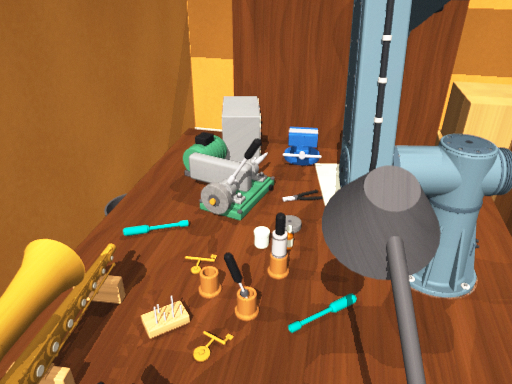

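View pics/wrist0.png

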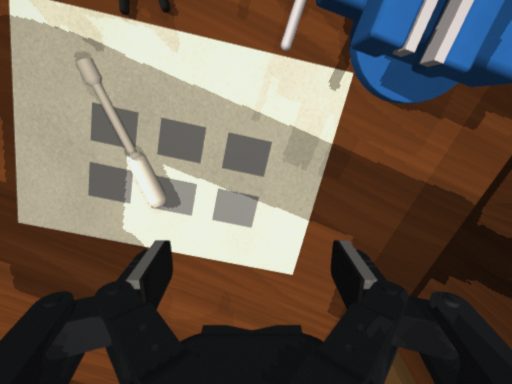

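Run:
```python
from h import *
a=cv2.imread('pics/scene0.png');b=cv2.imread('pics/side0.png')
cv2.imwrite('pics/cs1.png',cv2.resize(a[205:355,175:305],None,fx=4.5,fy=4,interpolation=3)[:600,:])
cv2.imwrite('pics/cs2.png',cv2.resize(a[125:225,220:350],None,fx=6,fy=6,interpolation=3))
cv2.imwrite('pics/cb1.png',cv2.resize(b[130:220,180:300],None,fx=6,fy=6,interpolation=3))
cv2.imwrite('pics/cb2.png',cv2.resize(b[205:325,185:305],None,fx=5,fy=5,interpolation=3))
```

```text
(no output)
```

View pics/cs1.png

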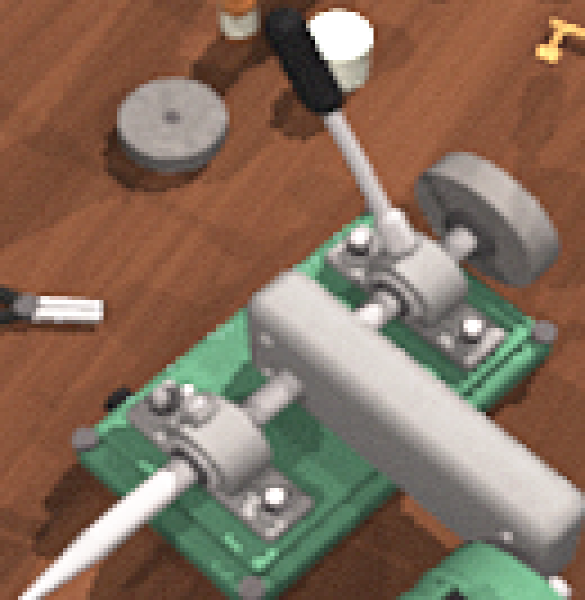

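View pics/cs2.png

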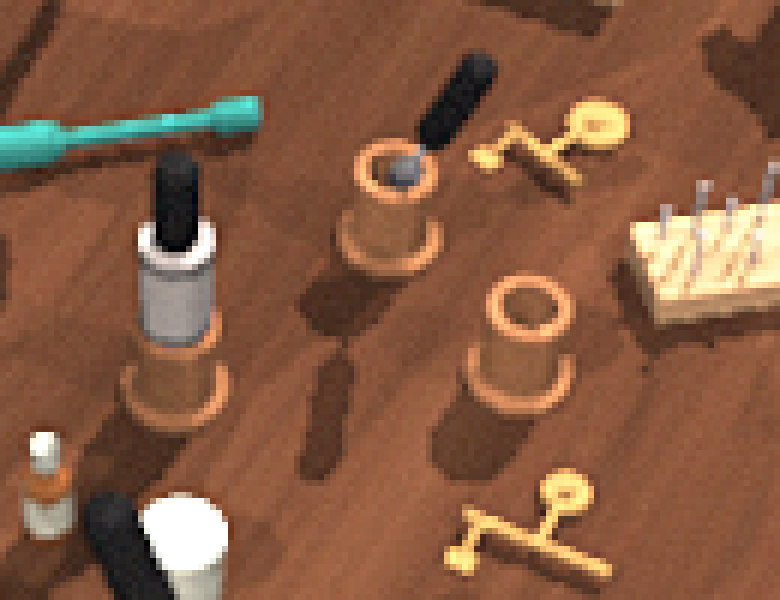

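View pics/cb1.png

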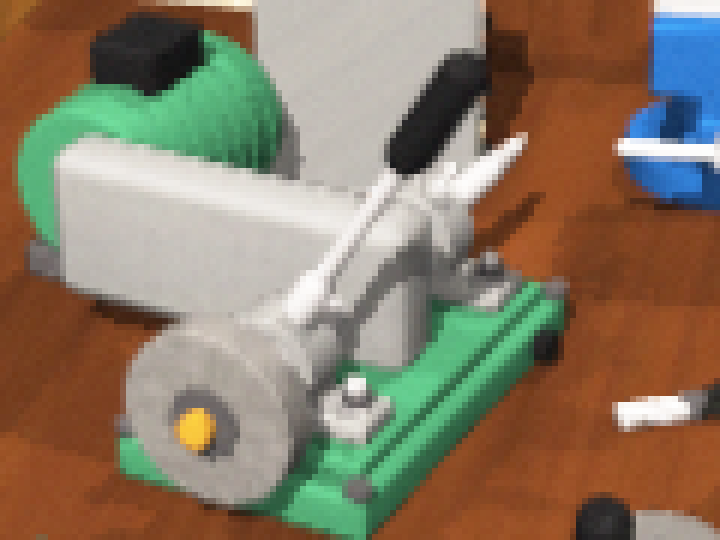

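View pics/cb2.png

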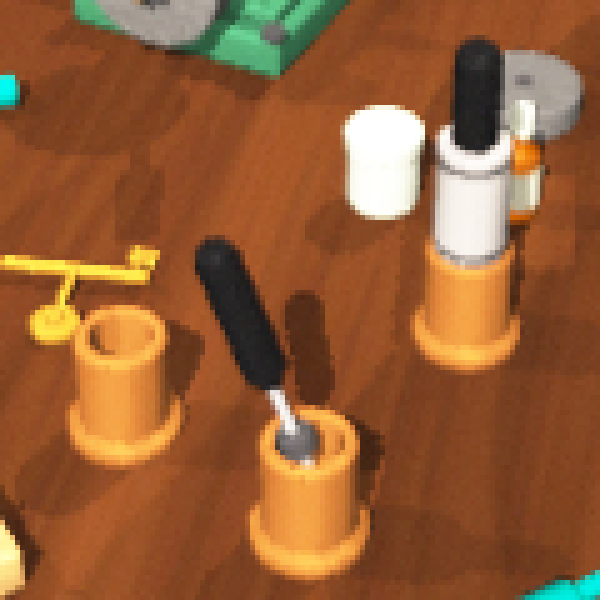

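```bash
cat >> h.py <<'E'
from scipy.spatial.transform import Rotation as R
def load(tag): return np.load(f'pics/{tag}.npz')
def campose(d):
    if 'pose' in d: return d['pose']
    T=np.eye(4); w,x,y,z=d['rot']; T[:3,:3]=R.from_quat([x,y,z,w]).as_matrix(); T[:3,3]=d['pos']
    return T@d['tool_from_camera']
def ray(d,u,v):
    T=campose(d); f=192/np.tan(np.radians(float(d['vertical_fov']))/2)
    r=T[:3,:3]@np.array([(u-d['cx'])/f,-(v-d['cy'])/f,-1.]); return T[:3,3],r/np.linalg.norm(r)
def proj(d,p):
    T=campose(d); f=192/np.tan(np.radians(float(d['vertical_fov']))/2)
    c=T[:3,:3].T@(np.asarray(p)-T[:3,3]); return np.array([d['cx']+f*c[0]/-c[2], d['cy']-f*c[1]/-c[2]])
def tri(*obs):  # (d,u,v)
    A=np.zeros((3,3));b=np.zeros(3);rs=[ray(*o) for o in obs]
    for o,r in rs:
        P=np.eye(3)-np.outer(r,r);A+=P;b+=P@o
    x=np.linalg.solve(A,b); return x,[np.linalg.norm((np.eye(3)-np.outer(r,r))@(x-o)) for o,r in rs]
def onz(d,u,v,z):
    o,r=ray(d,u,v); return o+r*(z-o[2])/r[2]
def blackmask(d,box,th=60):
    x0,y0,x1,y1=box; im=d['im'][y0:y1,x0:x1].max(axis=2); m=(im<th).astype(np.uint8)
    n,l,s,c=cv2.connectedComponentsWithStats(m); i=1+np.argmax(s[1:,4]); 
    ys,xs=np.nonzero(l==i); p=np.c_[xs+x0,ys+y0].astype(float); c=p.mean(0); w,V=np.linalg.eigh(np.cov((p-c).T)); a=V[:,1]; 
    t=(p-c)@a; return c,a,t.min(),t.max(),len(p)
E
python3 - <<'E'
from h import *
S,D=load('scene0'),load('side0')
def two(n,bs,bd,th=60):
    s=blackmask(S,bs,th);d=blackmask(D,bd,th)
    print(n,[(np.round(v,1)) for v in s],[(np.round(v,1)) for v in d])
    c,e=tri((S,*s[0]),(D,*d[0])); 
    o1,r1=ray(S,*s[0]); n1=np.cross(r1,ray(S,*(s[0]+10*s[1]))[1]); n2=np.cross(ray(D,*d[0])[1],ray(D,*(d[0]+10*d[1]))[1])
    ax=np.cross(n1,n2); ax/=np.linalg.norm(ax); ax*=np.sign(ax[2]); print(c*1000,np.array(e)*1000,ax, 'tilt',np.degrees(np.arccos(ax[2])),'az',np.degrees(np.arctan2(ax[1],ax[0])))
    return c,ax
c,ax=two('driver',(232,203,256,235),(240,136,266,162))
print('foot',(c-ax*.164)*1000)
two('gun',(240,148,256,167),(272,211,288,232))
two('screw',(285,130,306,152),(222,250,245,285))
E
```

```text
driver [array([241.5, 219.7]), array([0.5, 0.9]), np.float64(-13.8), np.float64(13.9), np.int64(247)] [array([253.7, 147.6]), array([-0.7,  0.7]), np.float64(-13.9), np.float64(12.9), np.int64(179)]
[ 552.91694628 -159.29296623  245.73204899] [2.81443919 2.81443919] [-0.57836299  0.17391592  0.79702541] tilt 37.15301881562525 az 163.2637702693501
foot [ 647.76847723 -187.81517745  115.01988222]
gun [array([248.9, 158.5]), array([-0.,  1.]), np.float64(-8.5), np.float64(7.5), np.int64(103)] [array([280. , 222.5]), array([-0.,  1.]), np.float64(-9.5), np.float64(8.6), np.int64(158)]
[424.74800161 101.69235028 162.77475512] [1.45310775 1.45310775] [ 0.0232276  -0.04416946  0.99875399] tilt 2.860507546855368 az -62.26126092805683
screw [array([295.6, 141.6]), array([-0.6,  0.8]), np.float64(-8.5), np.float64(8.7), np.int64(96)] [array([232.7, 267.3]), array([0.4, 0.9]), np.float64(-15.8), np.float64(15.6), np.int64(254)]
[507.83385767 267.53556381 135.03431743] [1.06688556 1.06688556] [0.33206154 0.01984768 0.94304889] tilt 19.42995215853687 az 3.4205609815994187
```

Run:
```python
from h import *
S,D=load('scene0'),load('side0')
P=[onz(S,175+x/4.5,205+y/4,.02) for x,y in [(85,440),(370,215),(545,330),(250,590)]]
for i in range(4):
    a,b=P[i],P[(i+1)%4]; v=b-a; print(a*1000,np.linalg.norm(v)*1000,np.degrees(np.arctan2(v[1],v[0])))
# wheel centre side hub (195,428) cb1 ; cups
print('wheel top/ctr z75', onz(D,180+195/6,130+428/6,.075)*1000)
for n,s,d in [('empty',(220+530/6,125+305/6),(185+122/5,205+335/5)),('gunbarreltop',(220+177/6,125+240/6),(185+475/5,205+140/5)),('screw',(220+397/6,125+172/6),(185+310/5,205+443/5))]:
    x,e=tri((S,*s),(D,*d)); print(n,x*1000,e[0]*1000, onz(S,*s,.062)*1000,onz(D,*d,.062)*1000)
# driver ends
x,e=tri((S,238.3,209.3),(D,258,141.3));print('top',x*1000,e)
x,e=tri((S,246.8,231.3),(D,247.5,155.8));print('hbot',x*1000,e)
```

```text
[ 524.48495835 -366.04785973   20.        ] 250.46231579306428 75.3846345753193
[ 587.68383066 -123.69011966   20.        ] 146.05102649533998 -10.152654052398466
[ 731.44793244 -149.43473815   20.        ] 262.24614841254834 -104.34001781989176
[ 666.49591979 -403.51007818   20.        ] 146.86909470628683 165.22213849452146
wheel top/ctr z75 [669.32785567 -97.39897511  75.        ]
empty [586.57088784 214.29971661  61.14147615] 3.2659355322800994 [589.88784156 214.69342809  62.        ] [583.14620709 214.18461163  62.        ]
gunbarreltop [424.40450951 103.75338726 130.57395009] 2.7763237768691607 [397.0333378  156.55445002  62.        ] [434.5674517    7.40950226  62.        ]
screw [475.77935967 267.88821196  59.19394964] 3.143007257612398 [479.90290006 266.20617144  62.        ] [472.20284971 269.50480758  62.        ]
top [ 538.226993   -150.65771858  271.53862813] [np.float64(0.0030679058777838817), np.float64(0.0030679058777838045)]
hbot [ 573.02530377 -164.96173538  213.42536414] [np.float64(0.002254197323252142), np.float64(0.002254197323252101)]
```

Run:
```python
from h import *
w,x,y,z=ctrl.get_obs()['eef_rot']; M=R.from_quat([x,y,z,w]).as_matrix(); print(M.round(3)); print(np.degrees(np.arctan2(M[1],M[0])))
```

```text
[[-0.     0.916  0.402]
 [ 0.001  0.402 -0.916]
 [-1.     0.    -0.001]]
[102.81223707  23.70841062 -66.29157006]
```

step_arm(
  xyz=[
    [20,20,30],
    [50,55,60],
    [85,95,90],
    [120,135,110],
    [155,175,120],
    [190,215,120],
    [225,255,120],
    [260,295,120],
    [290,330,120],
    [320,364,120],
  ],
  spin=[-0.05,-0.12,-0.2,-0.28,-0.36,-0.44,-0.52,-0.6,-0.64,-0.667],
  fingers=[100,100,100,100,100,100,100,100,100,100],
)

```text
time_s: 1.15
eef_pos: [0.5346, -0.1806, 0.3622]
eef_rot: [-0.432, -0.559, -0.432, 0.559]
wrist_force: [0.0, -0.8, 0.4]
opening: 0.999
```

step_arm(
  xyz=[
    [0,0,0],
    [0,0,0],
  ],
  spin=[0,0],
  fingers=[100,100],
)

```text
time_s: 1.35
eef_pos: [0.534, -0.1814, 0.3617]
eef_rot: [-0.433, -0.558, -0.434, 0.559]
wrist_force: [0.0, -0.5, 0.4]
opening: 1.002
```

Run:
```python
from h import *
snap('wrist','w1'); print(ctrl.get_obs()['eef_pos'],ctrl.get_obs()['wrist_force'],ctrl.get_obs()['time_s'])
im=cv2.imread('pics/w1.png'); cv2.imwrite('pics/w1b.png',cv2.resize(im,None,fx=1.5,fy=1.5))
```

```text
[ 0.53343047 -0.18245844  0.36175761] [ 0.30397305 -0.03023784  0.64523159] 1.4
```

View pics/w1b.png

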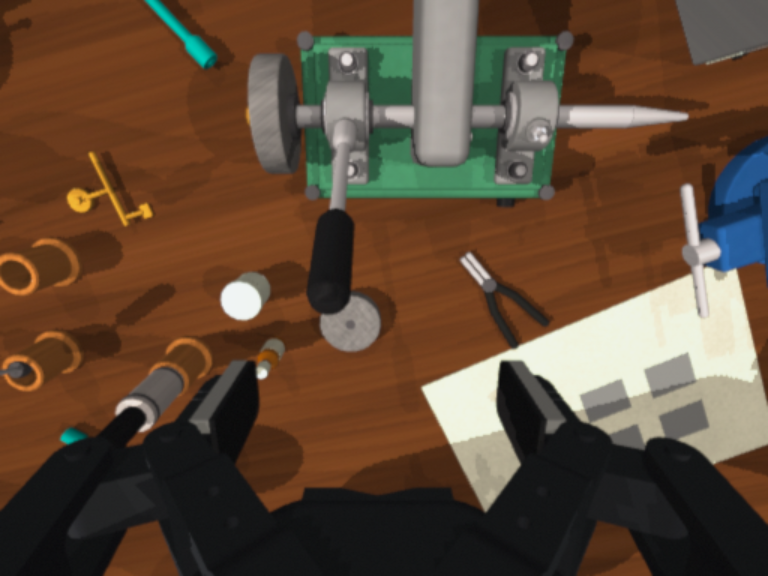

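Run:
```python
from h import *
W,S,D=load('w1'),load('scene0'),load('side0')
w,x,y,z=W['rot']; M=R.from_quat([x,y,z,w]).as_matrix(); print(np.degrees(np.arctan2(M[1],M[0])),W['pos'])
P=[onz(W,u/1.5,v/1.5,.02) for u,v in [(303,40),(567,40),(547,192),(312,192)]]
for i in range(4):
    a,b=P[i],P[(i+1)%4]; v=b-a; print(a*1000,np.linalg.norm(v)*1000,np.degrees(np.arctan2(v[1],v[0])))
print('mid',np.mean(P,0)*1000)
h=blackmask(W,(200,135,242,212),50); print(h)
s=blackmask(S,(232,203,256,235)); d=blackmask(D,(240,136,266,162))
for o in [[(W,*h[0]),(S,*s[0])],[(W,*h[0]),(D,*d[0])],[(S,*s[0]),(D,*d[0])],[(W,*h[0]),(S,*s[0]),(D,*d[0])]]:
    x,e=tri(*o); print(x*1000,np.array(e)*1000)
for n,u,v,z in [('socket top?',345,125,.13),('shaftrod L',310,115,.075),('shaftR',485,116,.075),('horn tip',688,117,.075),('empty cup rim',18,274,.062)]:
    print(n,onz(W,u/1.5,v/1.5,z)*1000)
```

```text
[ 172.63217474  -14.32974156 -104.32973268] [ 0.5339857  -0.18138219  0.36168394]
[ 738.1515377 -155.246824    20.       ] 269.43646410770333 -104.26168875507025
[ 671.77559047 -416.37943747   20.        ] 151.63887641028327 165.11481114399092
[ 525.22533313 -377.42599204   20.        ] 265.8767292526967 75.70366778569027
[ 590.88012989 -119.78305536   20.        ] 151.48117521166085 -13.539364825775856
mid [ 631.5081478  -267.20882722   20.        ]
(array([220.64474457, 174.80739871]), array([-0.10491608,  0.99448108]), np.float64(-35.282067902644826), np.float64(33.706554490831785), 1703)
[ 554.01426802 -155.65301691  240.49734265] [0.16890384 0.16890384]
[ 552.62495739 -157.38069966  246.65500759] [2.91779625 2.91779625]
[ 552.91694628 -159.29296623  245.73204899] [2.81443919 2.81443919]
[ 553.58786239 -157.97038736  245.70444536] [2.24854382 2.05268688 3.83822618]
socket top? [ 640.10699655 -180.57633742  130.        ]
shaftrod L [ 661.60015518 -148.02597647   75.        ]
shaftR [ 619.82864907 -308.60408521   75.        ]
horn tip [ 571.36863957 -495.45356501   75.        ]
empty cup rim [587.90905264 210.10274781  62.        ]
```

step_arm(
  xyz=[
    [20,25,0],
    [20,25,-40],
    [20,25,-85],
    [20,25,-115],
    [20,25,-126],
    [20,25,-126],
  ],
  spin=[0,0,0,0,0,0],
  fingers=[100,100,100,100,100,100],
)

```text
time_s: 2.0
eef_pos: [0.5523, -0.1585, 0.2348]
eef_rot: [-0.431, -0.559, -0.433, 0.56]
wrist_force: [0.6, -0.5, 0.1]
opening: 0.999
```

Run:
```python
from h import *
snap('wrist','w2');snap('side','s2');snap('scene','c2'); print(ctrl.get_obs()['eef_pos'],ctrl.get_obs()['wrist_force'],ctrl.get_obs()['time_s'])
a=cv2.imread('pics/w2.png');b=cv2.resize(cv2.imread('pics/s2.png')[90:230,180:320],None,fx=3,fy=3);c=cv2.resize(cv2.imread('pics/c2.png')[150:300,190:320],None,fx=3,fy=3)
o=np.zeros((450,800,3),np.uint8);o[:420,:420-40+40][:420,:420]=b[:420,:420];o[:450,410:800]=c[:450,:390];cv2.imwrite('pics/m2.png',o)
```

```text
[ 0.55461307 -0.15878765  0.23866113] [ 0.02370977 -0.32941303  0.41434487] 2.15
```

View pics/w2.png

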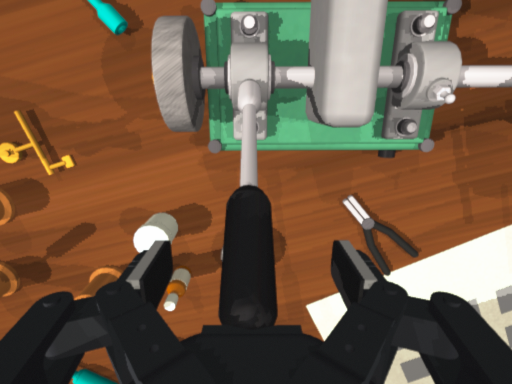

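View pics/m2.png

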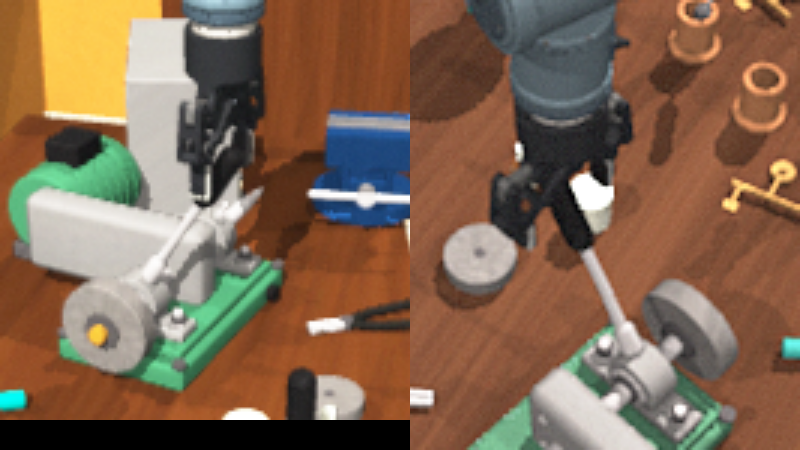

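Run:
```python
from h import *
a,b=load('w1'),load('w2')
print(tri((a,225.3,141),(b,247,190)))
print(tri((a,230,84),(b,249,93)), b['pos'])
i1=a['im'][70:150,205:250];i2=b['im'][60:200,220:280]
cv2.imwrite('pics/k1.png',cv2.resize(i1[:,:,::-1],None,fx=7,fy=7));cv2.imwrite('pics/k2.png',cv2.resize(i2[:,:,::-1],None,fx=4,fy=4))
```

```text
(array([ 0.58092722, -0.16382722,  0.21225314]), [np.float64(0.001472886197375533), np.float64(0.001472886197375561)])
(array([ 0.63775717, -0.17895378,  0.12938813]), [np.float64(0.002157044636972455), np.float64(0.002157044636972664)]) [ 0.55228299 -0.15851543  0.23483952]
```

View pics/k1.png

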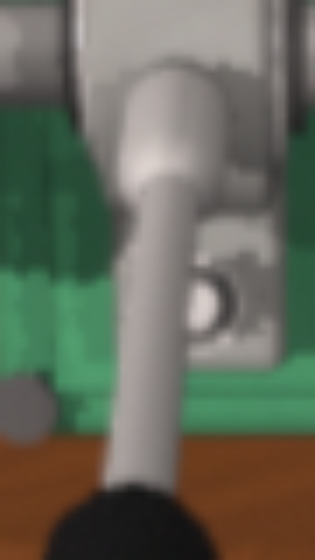

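View pics/k2.png

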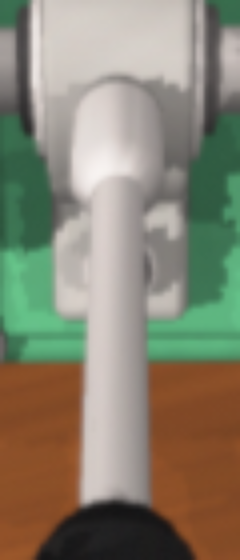

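step_arm(
  xyz=[
    [4,0,2],
    [4,0,2],
    [4,0,2],
    [4,0,2],
    [4,0,2],
    [4,0,2],
  ],
  spin=[0,0,0,0,0,0],
  fingers=[60,25,0,0,0,0],
)

```text
time_s: 2.75
eef_pos: [0.5577, -0.1575, 0.2385]
eef_rot: [0.433, 0.559, 0.433, -0.559]
wrist_force: [-0.2, 0.4, 1.8]
opening: 0.29
```

step_arm(
  xyz=[
    [-2,0.5,5],
    [-4,1,9],
    [-7,2,16],
    [-11,3,25],
    [-16,4,36],
    [-18,5,40],
  ],
  spin=[0,0,0,0,0,0],
  fingers=[0,0,0,0,0,0],
)

```text
time_s: 3.35
eef_pos: [0.5397, -0.1527, 0.2803]
eef_rot: [0.434, 0.559, 0.432, -0.559]
wrist_force: [0.4, -0.2, -1.6]
opening: 0.286
```

Run:
```python
from h import *
snap('wrist','w3');snap('scene','c3'); print(ctrl.get_obs()['eef_pos'],ctrl.get_obs()['wrist_force'],ctrl.get_obs()['time_s'],ctrl.get_obs()['opening'])
```

```text
[ 0.53983087 -0.15264088  0.27967036] [-1.06443038 -0.45208127 -1.31821546] 3.45 0.2894531516526481
```

View pics/w3.png

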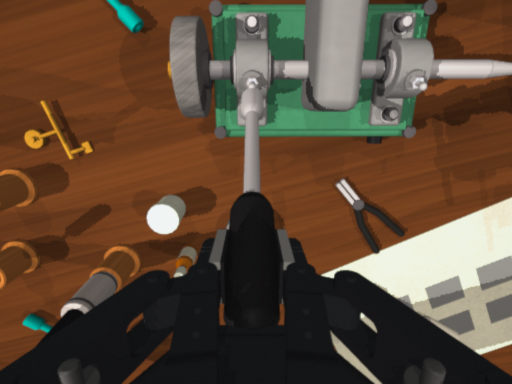

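View pics/c3.png

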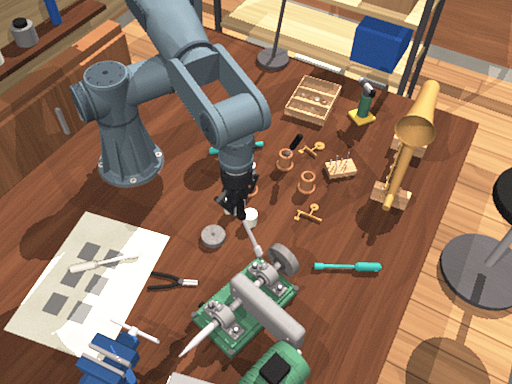

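Run:
```python
from h import *
a=load('w3'); cv2.imwrite('pics/k3.png',cv2.resize(a['im'][60:210,215:295,::-1],None,fx=5,fy=4))
```

```text
(no output)
```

View pics/k3.png

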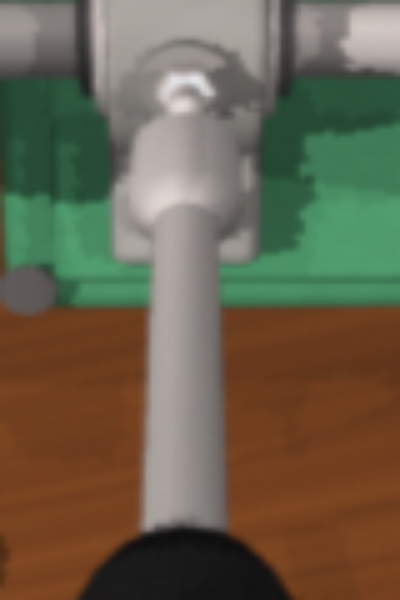

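step_arm(
  xyz=[
    [-10,5,15],
    [-20,10,35],
    [-20,20,50],
    [-20,45,60],
    [-20,85,60],
    [-20,130,60],
    [-20,175,60],
    [-20,220,60],
    [-10,265,60],
    [-5,310,60],
  ],
  spin=[0,0,0,0,0,0,0,0,0,0],
  fingers=[0,0,0,0,0,0,0,0,0,0],
)

```text
time_s: 4.45
eef_pos: [0.5349, 0.16, 0.3385]
eef_rot: [0.433, 0.559, 0.433, -0.559]
wrist_force: [1.6, -0.4, -1.4]
opening: 0.285
```

Run:
```python
from h import *
snap('wrist','w4');snap('scene','c4');snap('side','s4'); print(ctrl.get_obs()['eef_pos'],ctrl.get_obs()['time_s'])
b=cv2.resize(cv2.imread('pics/s4.png')[140:310,160:295],None,fx=3,fy=3,interpolation=3);c=cv2.resize(cv2.imread('pics/c4.png')[80:230,240:370],None,fx=3,fy=3,interpolation=3)
o=np.zeros((510,800,3),np.uint8);o[:510,:405]=b;o[:450,410:800]=c;cv2.imwrite('pics/m4.png',o)
```

```text
[0.53442014 0.16070632 0.33801795] 4.6
```

View pics/w4.png

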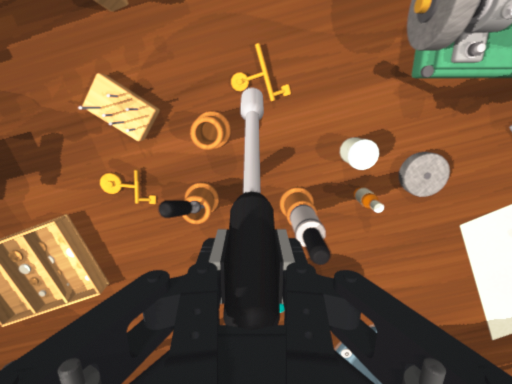

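View pics/m4.png

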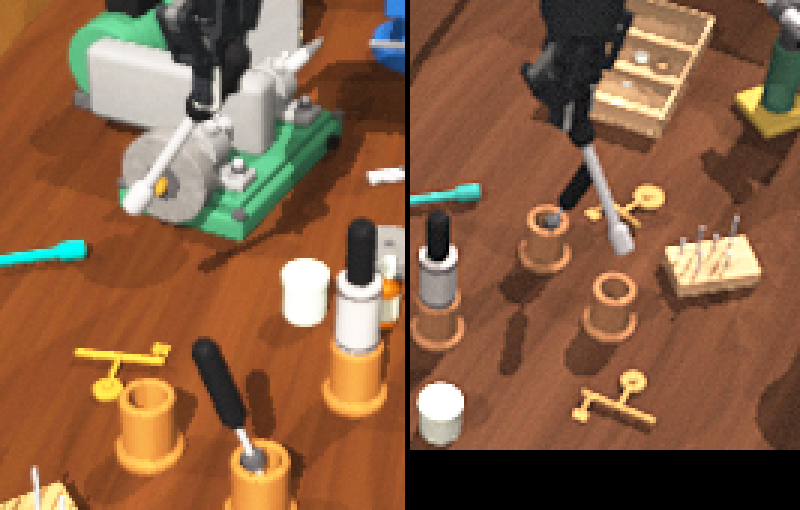

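Run:
```python
from h import *
W,S,D=load('w4'),load('c4'),load('s4')
for o in [[(W,251,93),(S,311,161.7)],[(S,311,161.7),(D,205,209.3)],[(W,251,93),(S,311,161.7),(D,205,209.3)]]:
    x,e=tri(*o); print('sock',(x)*1000,np.array(e)*1000, 'rel TCP',(x-W['pos'])*1000)
j=lambda x,y:(240+(x-410)/3,80+y/3)
c=j(615,290); d=(160+150/3,140+397/3)
for o in [[(W,211,130),(S,*c)],[(S,*c),(D,*d)],[(W,211,130),(S,*c),(D,*d)]]:
    x,e=tri(*o); print('cup',x*1000,np.array(e)*1000)
print(onz(W,211,130,.062)*1000)
cv2.imwrite('pics/k4.png',cv2.resize(W['im'][75:165,175:280,::-1],None,fx=6,fy=6))
```

```text
sock [618.25051777 138.91433234 221.1849254 ] [1.14109954 1.14109954] rel TCP [  83.32243932  -21.09409021 -117.3247395 ]
sock [610.55520089 149.74642052 207.12929572] [2.65105042 2.65105042] rel TCP [  75.62712244  -10.26200203 -131.38036918]
sock [614.58220374 143.59217014 207.6269395 ] [6.89267014 5.02123978 6.11779694] rel TCP [  79.65412529  -16.41625241 -130.88272541]
cup [592.18743269 206.59528722  67.56958207] [0.87981597 0.87981597]
cup [586.56573402 212.75108173  58.63325722] [4.20942237 4.20942237]
cup [588.35138853 210.17711509  58.14849328] [3.49002666 4.26368521 5.29370832]
[591.11770806 207.18403405  62.        ]
```

View pics/k4.png

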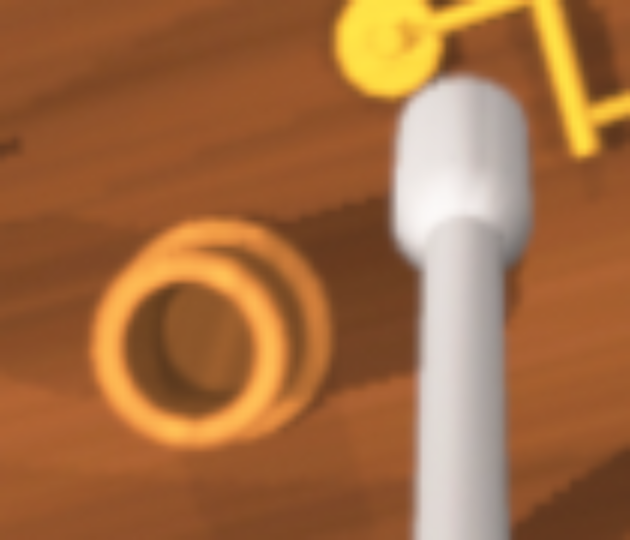

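Run:
```python
from h import *
from scipy.optimize import least_squares
W=load('w3'); Tc=np.linalg.inv(W['tool_from_camera']); f=192/np.tan(np.radians(float(W['vertical_fov']))/2)
def pv(p): c=Tc[:3,:3]@p+Tc[:3,3]; return W['cy']-f*c[1]/-c[2]
def model(th,s):
    # tool x down, tool y = +machine x ; axis from grasp toward mouth: (cos, sin)
    a=np.array([np.cos(th),np.sin(th),0]); n=np.array([-np.sin(th),np.cos(th),0])
    g=np.array([-.008,0,0]); m=g+a*s
    P=lambda z,r: m-a*z+n*r
    return P,m
def res(x):
    P,m=model(*x); return [pv(P(.128,.013))-192, min(pv(P(0,.01)),pv(P(0,-.01)))-87.7, ]
r=least_squares(res,[.5,.165]); print(np.degrees(r.x[0]),r.x[1],model(*r.x)[1]*1000)
P,m=model(*r.x); print('shoulder 24/20',pv(P(.024,.0055)),pv(P(.020,.01)), pv(P(0,.01)),pv(P(0,-.01)),pv(m))
W=load('w4')
for z in(.058,.062,.066): print('cup',onz(W,206.7,133,z)*1000)
```

```text
30.50206463209876 0.16364553884224528 [132.99877525  83.06146978   0.        ]
shoulder 24/20 106.57591526662101 99.24574785552834 87.70000000000003 107.79133218567519 98.04200416736155
cup [588.36210223 215.27968668  58.        ]
cup [588.56095683 214.57013559  62.        ]
cup [588.75981142 213.8605845   66.        ]
```

step_arm(
  xyz=[
    [2,-2,0],
    [4,-4,0],
    [6,-6,-10],
    [8,-8,-20],
    [10,-10,-30],
    [12,-12,-45],
    [14,-14,-60],
    [15,-15,-80],
    [15.5,-15,-95],
    [15.5,-15,-103],
  ],
  spin=[0.14,0.28,0.42,0.56,0.7,0.84,0.98,1.12,1.25,1.31],
  fingers=[0,0,0,0,0,0,0,0,0,0],
)

```text
time_s: 5.6
eef_pos: [0.5496, 0.1413, 0.2334]
eef_rot: [0.683, 0.178, 0.685, -0.179]
wrist_force: [0.2, -0.5, -2.0]
opening: 0.287
```

step_arm(
  xyz=[
    [0,0,0],
    [0,0,0],
  ],
  spin=[0,0],
  fingers=[0,0],
)

```text
time_s: 5.8
eef_pos: [0.5504, 0.1418, 0.2355]
eef_rot: [0.684, 0.181, 0.684, -0.181]
wrist_force: [0.7, 0.6, -0.5]
opening: 0.293
```

Run:
```python
from h import *
snap('wrist','w5'); print(ctrl.get_obs()['eef_pos'],ctrl.get_obs()['time_s'],ctrl.get_obs()['q'])
w,x,y,z=ctrl.get_obs()['eef_rot']; M=R.from_quat([x,y,z,w]).as_matrix(); print(np.degrees(np.arctan2(M[1],M[0])))
```

```text
[0.550665   0.14193944 0.23598364] 5.85 [ 4.37024678e-02  1.71657901e-01  1.63066215e+00 -1.79714128e-04
  1.33818269e+00  5.60077598e-01]
[ -6.61132028  60.41626513 -29.58375995]
```

View pics/w5.png

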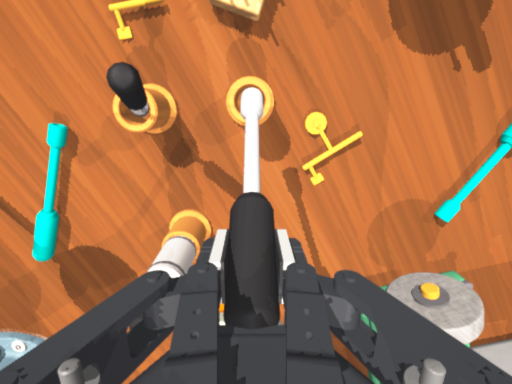

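Run:
```python
from h import *
W=load('w5'); cv2.imwrite('pics/k5.png',cv2.resize(W['im'][65:145,210:290,::-1],None,fx=7,fy=7))
m=W['im'].astype(int); msk=((m[:,:,0]>190)&(m[:,:,1]>110)&(m[:,:,1]<200)&(m[:,:,2]<90)).astype(np.uint8)[60:140,215:290]
cs,_=cv2.findContours(msk,cv2.RETR_EXTERNAL,cv2.CHAIN_APPROX_NONE); c=max(cs,key=len); e=cv2.fitEllipse(c); print(e,len(c))
for z in (.062,): print(onz(W,e[0][0]+215,e[0][1]+60,z)*1000)
```

```text
((37.73562240600586, 38.918888092041016), (79.97180938720703, 83.5146713256836), 144.33554077148438) 471
[592.99641286 214.02768448  62.        ]
```

View pics/k5.png

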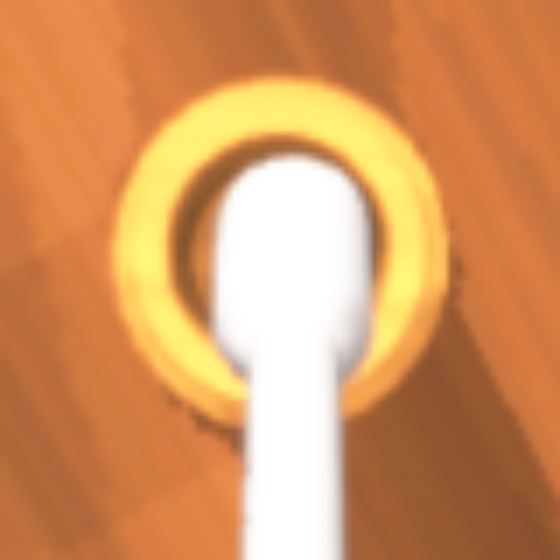

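Run:
```python
from h import *
W=load('w5'); c=onz(W,250,100.2,.062); print(c*1000)
# driver line lateral: mouth pix (251.9,~90) at z of mouth centre
print(onz(W,251.7,98,W['pos'][2]-.133)*1000, (onz(W,251.7,98,W['pos'][2]-.133)-W['pos'])*1000, W['pos'])
```

```text
[589.83120149 214.33922551  62.        ]
[591.95832314 214.53156857 102.54030723] [  41.53681952   72.73579866 -133.        ] [0.5504215  0.14179577 0.23554031]
```

step_arm(
  xyz=[
    [0,3.3,-10],
    [0,3.3,-25],
    [0,3.3,-38],
    [0,3.3,-46],
    [0,3.3,-52],
    [0,3.3,-52],
  ],
  spin=[0,0,0,0,0,0],
  fingers=[0,0,0,0,0,0],
)

```text
time_s: 6.45
eef_pos: [0.5495, 0.1457, 0.1819]
eef_rot: [0.683, 0.18, 0.685, -0.18]
wrist_force: [1.2, 0.2, -1.4]
opening: 0.29
```

Run:
```python
from h import *
snap('wrist','w6');snap('scene','c6');print(ctrl.get_obs()['eef_pos'],ctrl.get_obs()['wrist_force'])
o=np.zeros((384,770,3),np.uint8); o[:,:420]=cv2.resize(cv2.imread('pics/w6.png')[40:232,146:356],None,fx=2,fy=2); o[:,430:]=cv2.resize(cv2.imread('pics/c6.png')[95:223,220:333],(340,384)); cv2.imwrite('pics/m6.png',o)
```

```text
[0.55034985 0.14575914 0.18335948] [-0.07014986  0.31446729 -1.53866758]
```

View pics/m6.png

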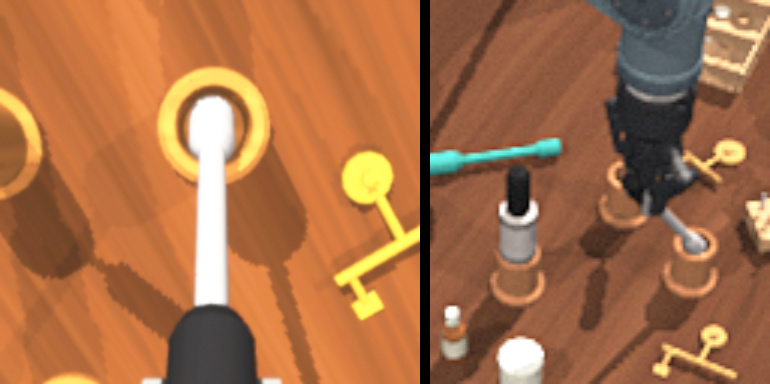

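step_arm(
  xyz=[
    [4,7,0],
    [8,14,0],
    [12,21,0],
    [16,28,0],
    [20,35,0],
    [24,42,0],
    [28,49,0],
    [32,56,0],
    [35,62,0],
    [38,67,0],
  ],
  spin=[0,0,0,0,0,0,0,0,0,0],
  fingers=[0,0,0,0,0,0,0,0,0,0],
)

```text
time_s: 7.55
eef_pos: [0.5884, 0.2134, 0.1832]
eef_rot: [0.684, 0.18, 0.684, -0.18]
wrist_force: [1.0, -2.4, -0.8]
opening: 0.288
```

Run:
```python
from h import *
snap('wrist','w7');snap('scene','c7');snap('side','s7');print(ctrl.get_obs()['eef_pos'],ctrl.get_obs()['wrist_force'])
o=np.zeros((384,790,3),np.uint8); o[:,:440]=cv2.resize(cv2.imread('pics/s7.png')[200:320,170:307],(440,384)); o[:,450:]=cv2.resize(cv2.imread('pics/c7.png')[95:223,220:333],(340,384)); cv2.imwrite('pics/m7.png',o)
```

```text
[0.5883845  0.21322575 0.18307   ] [-0.44414341 -1.53706998 -1.69599831]
```

View pics/m7.png

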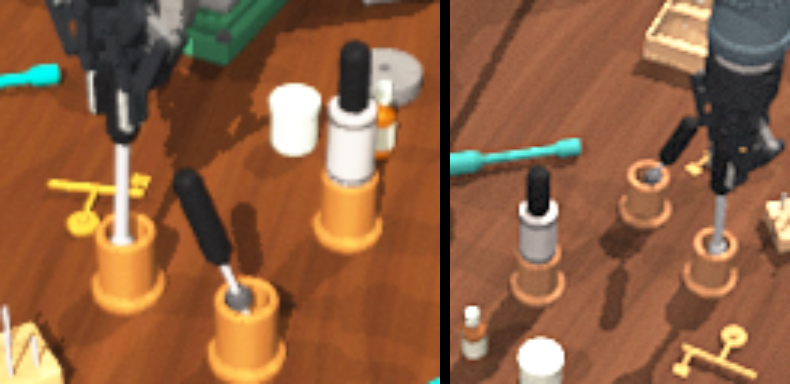

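View pics/w7.png

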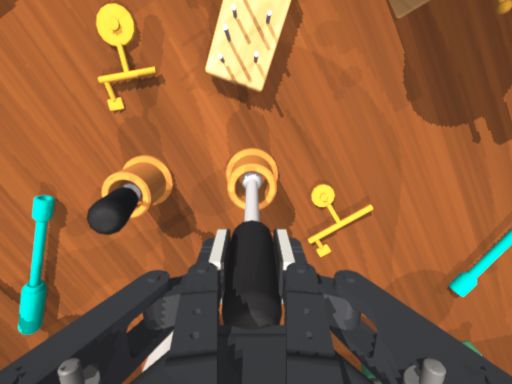

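step_arm(
  xyz=[
    [0,0,-5],
    [0,0,-10],
    [0,0,-14],
    [0,0,-14],
  ],
  spin=[0,0,0,0],
  fingers=[0,0,0,0],
)

```text
time_s: 8.1
eef_pos: [0.5877, 0.2127, 0.1682]
eef_rot: [0.683, 0.18, 0.684, -0.18]
wrist_force: [-0.6, -1.0, -2.0]
opening: 0.284
```

step_arm(
  xyz=[
    [0,0,0],
    [0,0,0],
    [0,0,0],
    [0,0,0],
    [0,0,0],
  ],
  spin=[0,0,0,0,0],
  fingers=[35,45,55,55,55],
)

```text
time_s: 8.6
eef_pos: [0.5883, 0.2128, 0.1694]
eef_rot: [0.684, 0.18, 0.684, -0.18]
wrist_force: [-0.2, 0.4, 0.3]
opening: 0.552
```

Run:
```python
from h import *
snap('wrist','w8');snap('scene','c7');snap('side','s7');print(ctrl.get_obs()['eef_pos'],ctrl.get_obs()['wrist_force'])
o=np.zeros((384,790,3),np.uint8); o[:,:440]=cv2.resize(cv2.imread('pics/s7.png')[200:320,170:307],(440,384)); o[:,450:]=cv2.resize(cv2.imread('pics/c7.png')[95:223,220:333],(340,384)); cv2.imwrite('pics/m8.png',o)
```

```text
[0.58819272 0.21278283 0.16932741] [ 0.09370766  0.61468211 -0.15077528]
```

View pics/m8.png

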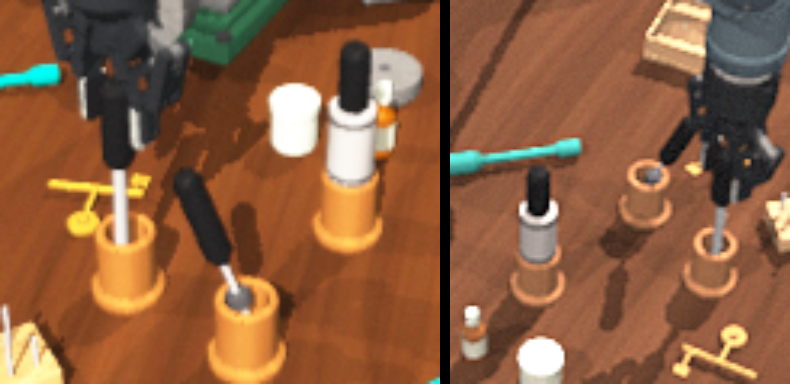

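View pics/w8.png

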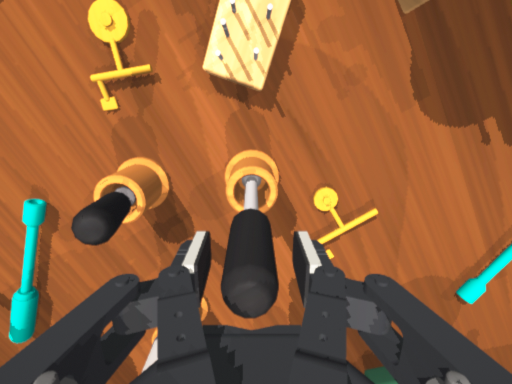

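step_arm(
  xyz=[
    [0,0,35],
    [0,0,75],
    [-5,-5,105],
    [-20,-15,130],
    [-45,-30,140],
    [-75,-50,140],
    [-105,-70,140],
    [-130,-90,140],
    [-150,-103,140],
    [-163,-111,140],
  ],
  spin=[0,0,-0.14,-0.28,-0.42,-0.56,-0.7,-0.84,-0.98,-1.12],
  fingers=[55,55,55,70,85,100,100,100,100,100],
)

```text
time_s: 9.75
eef_pos: [0.4239, 0.101, 0.3094]
eef_rot: [0.482, 0.517, 0.482, -0.517]
wrist_force: [0.1, 0.4, -0.3]
opening: 1.001
```

step_arm(
  xyz=[
    [0,0,0],
    [0,0,0],
    [0,0,0],
  ],
  spin=[-0.14,-0.18,-0.18],
  fingers=[100,100,100],
)

```text
time_s: 10.05
eef_pos: [0.4251, 0.1017, 0.3095]
eef_rot: [0.436, 0.557, 0.435, -0.557]
wrist_force: [-0.4, -0.9, 0.4]
opening: 1.001
```

Run:
```python
from h import *
snap('wrist','w9');print(ctrl.get_obs()['eef_pos'],ctrl.get_obs()['wrist_force'])
w,x,y,z=ctrl.get_obs()['eef_rot']; M=R.from_quat([x,y,z,w]).as_matrix(); print(np.degrees(np.arctan2(M[1],M[0])))
```

```text
[0.42514952 0.1017299  0.30942584] [ 0.08172519 -0.28427335  0.75774702]
[   3.65133185  -13.87535053 -103.87534678]
```

View pics/w9.png

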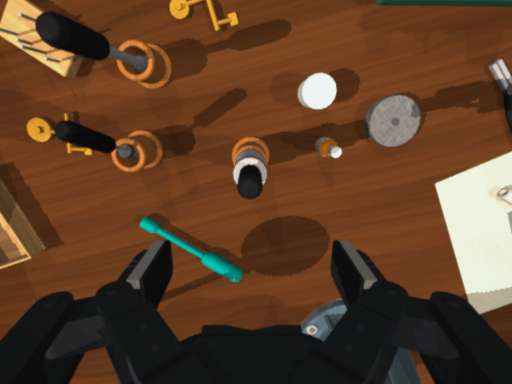

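Run:
```python
from h import *
W=load('w9'); cv2.imwrite('pics/k9.png',cv2.resize(W['im'][125:210,215:290,::-1],None,fx=7,fy=7))
S,D=load('scene0'),load('side0')
h=blackmask(W,(235,155,268,205),45);print(h)
s=blackmask(S,(240,148,256,167)); 
print(tri((W,*h[0]),(S,*s[0])))
print(onz(W,250,186,.187)*1000, onz(W,250,171,.132)*1000,proj(W,[.425,.102,.187]),proj(W,[.425,.102,.132]),proj(W,[.425,.102,.062]))
```

```text
(array([249.61392405, 181.88765823]), array([-0.02443561,  0.99970141]), np.float64(-16.867614063267883), np.float64(16.122532330858053), 632)
(array([0.42442091, 0.10452974, 0.15933809]), [np.float64(0.00025614932114848926), np.float64(0.00025614932114845966)])
[427.40112772 103.1456368  187.        ] [429.51984848 102.79691493 132.        ] [251.7365566  188.02384937] [251.59987276 174.51058781] [251.47975686 162.63531663]
```

View pics/k9.png

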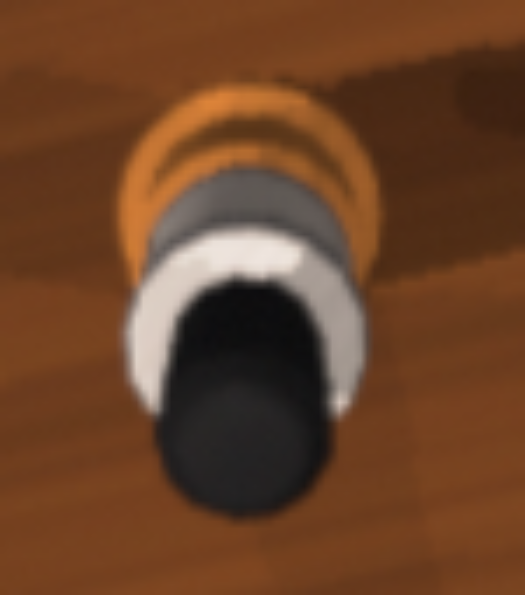

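step_arm(
  xyz=[
    [0,1,-40],
    [0,1,-85],
    [0,1,-125],
    [0,1,-150],
    [0,1,-161],
    [0,1,-161],
    [0,1,-161],
    [0,1,-161],
    [0,1,-161],
    [0,1,-161],
  ],
  spin=[0,0,0,0,0,0,0,0,0,0],
  fingers=[100,100,100,100,100,60,30,0,0,0],
)

```text
time_s: 11.1
eef_pos: [0.4263, 0.1028, 0.1497]
eef_rot: [0.436, 0.558, 0.435, -0.556]
wrist_force: [-0.5, -0.4, 5.2]
opening: 0.289
```

Run:
```python
from h import *
snap('wrist','w10');print(ctrl.get_obs()['eef_pos'],ctrl.get_obs()['wrist_force'],ctrl.get_obs()['opening'])
```

```text
[0.42625893 0.10279575 0.14961229] [-0.37297655  0.96259037  6.15706947] 0.2930013723246753
```

View pics/w10.png

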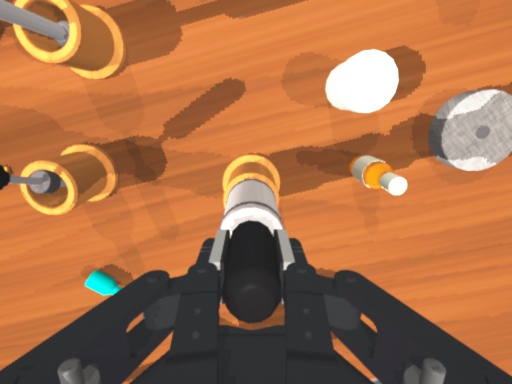

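step_arm(
  xyz=[
    [0,0,0],
    [0,0,0],
    [0,0,3],
    [0,0,3.5],
    [0,0,3.5],
    [0,0,3.5],
    [0,0,3.5],
  ],
  spin=[0,0,0,0,0,0,0],
  fingers=[45,45,40,0,0,0,0],
)

```text
time_s: 11.85
eef_pos: [0.4253, 0.1028, 0.1519]
eef_rot: [0.436, 0.557, 0.436, -0.557]
wrist_force: [-0.3, 1.3, 3.2]
opening: 0.283
```

step_arm(
  xyz=[
    [0,0,12],
    [0,0,26],
    [0,0,32],
    [0,0,32],
  ],
  spin=[0,0,0,0],
  fingers=[0,0,0,0],
)

```text
time_s: 12.25
eef_pos: [0.4256, 0.1027, 0.1845]
eef_rot: [0.436, 0.557, 0.435, -0.557]
wrist_force: [0.4, -0.3, -4.5]
opening: 0.291
```

step_arm(
  xyz=[
    [-6,1.5,0],
    [-17,4.3,-0.5],
    [-28,7,-2],
    [-39,9.6,-4.4],
    [-49.5,12.2,-7.8],
    [-59.7,14.8,-12.2],
    [-59.7,14.8,-12.2],
  ],
  spin=[0,0,0,0,0,0,0],
  fingers=[0,0,0,0,0,0,0],
)

```text
time_s: 12.95
eef_pos: [0.3638, 0.1181, 0.1707]
eef_rot: [-0.436, -0.557, -0.436, 0.557]
wrist_force: [3.7, 0.4, -5.1]
opening: 0.289
```

Run:
```python
from h import *
snap('wrist','w11');snap('scene','c11');snap('side','s11');print(ctrl.get_obs()['eef_pos'],ctrl.get_obs()['wrist_force'],ctrl.get_obs()['opening'])
o=np.zeros((384,790,3),np.uint8); o[:,:440]=cv2.resize(cv2.imread('pics/s11.png')[170:300,210:359],(440,384)); o[:,450:]=cv2.resize(cv2.imread('pics/c11.png')[95:223,190:303],(340,384)); cv2.imwrite('pics/m11.png',o)
```

```text
[0.36474762 0.11772649 0.17113207] [ 2.22900206  1.6301496  -4.30786903] 0.29218528375329916
```

View pics/m11.png

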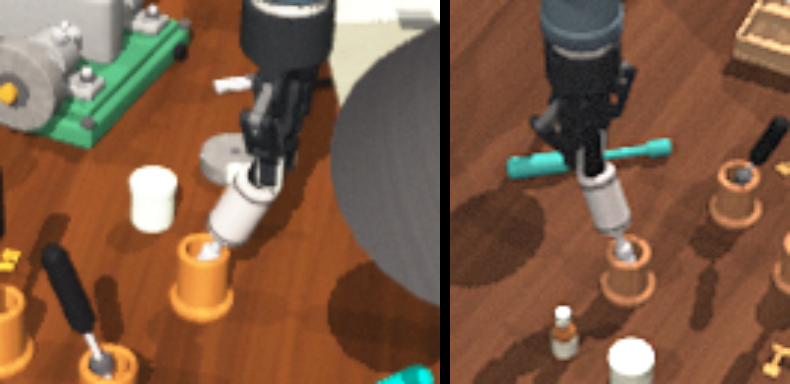

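View pics/w11.png

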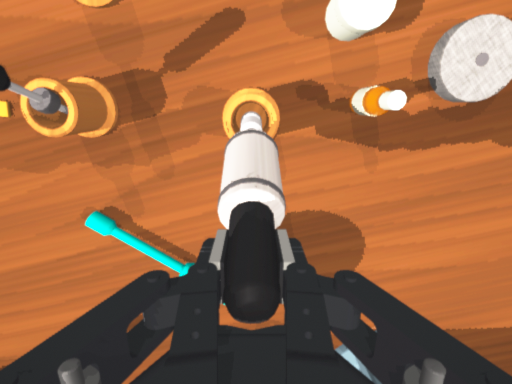

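step_arm(
  xyz=[
    [0,0,25],
    [0,0,60],
    [0,0,100],
    [20,-15,130],
    [55,-45,130],
    [90,-75,130],
    [125,-105,130],
    [155,-135,130],
    [165,-160,130],
    [165,-165,130],
  ],
  spin=[0,0,0,0,0,0,0,0,0,0],
  fingers=[0,0,0,0,0,0,0,0,0,0],
)

```text
time_s: 14.1
eef_pos: [0.5304, -0.0502, 0.2994]
eef_rot: [-0.433, -0.556, -0.436, 0.559]
wrist_force: [-0.1, 0.7, -4.7]
opening: 0.291
```

Run:
```python
from h import *
snap('wrist','w12');snap('scene','c12');snap('side','s12');print(ctrl.get_obs()['eef_pos'],ctrl.get_obs()['wrist_force'],ctrl.get_obs()['time_s'])
cv2.imwrite('pics/k12.png',cv2.resize(cv2.imread('pics/w12.png')[20:220,205:305],(400,800))[:600])
o=np.zeros((450,800,3),np.uint8);o[:,:400]=cv2.resize(cv2.imread('pics/s12.png')[90:240,190:323],(400,450));o[:,410:]=cv2.resize(cv2.imread('pics/c12.png')[120:270,190:320],(390,450));cv2.imwrite('pics/m12.png',o)
```

```text
[ 0.52930864 -0.0471078   0.30024488] [-0.26130065  0.60376208 -4.82179319] 14.25
```

View pics/w12.png

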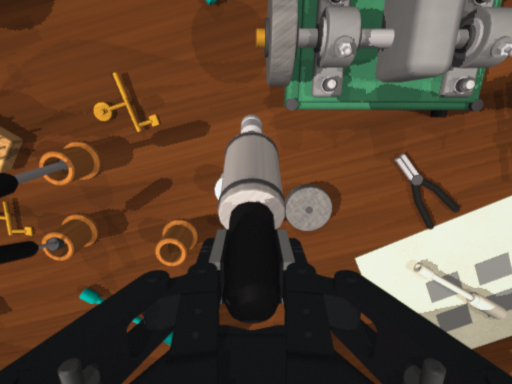

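View pics/k12.png

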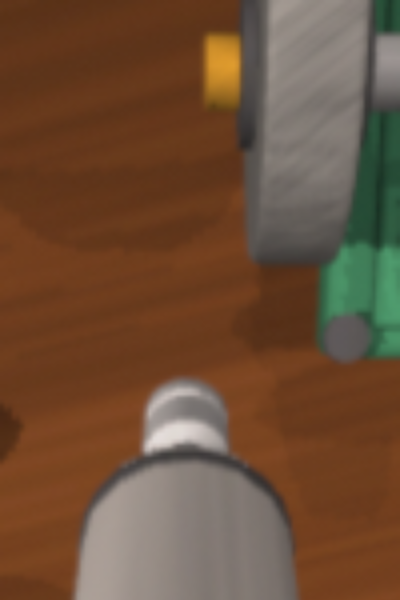

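View pics/m12.png

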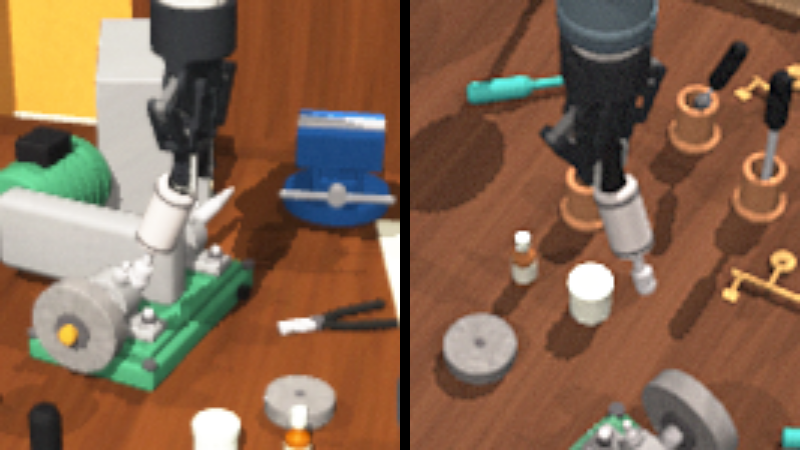

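```bash
cat >> h.py <<'E'
from scipy.optimize import least_squares
_Tc=None
def pv(W,p):
    Tc=np.linalg.inv(W['tool_from_camera']); f=192/np.tan(np.radians(float(W['vertical_fov']))/2)
    c=Tc[:3,:3]@p+Tc[:3,3]; return W['cy']-f*c[1]/-c[2]
def gm(th,s):
    a=np.array([np.cos(th),np.sin(th),0]); n=np.array([-np.sin(th),np.cos(th),0])
    m=np.array([-.008,0,0])+a*s
    return (lambda z,r: m-a*z+n*r),m
def gunfit(W,vm,vb,vs,w=(1,1,1)):
    def res(x):
        P,m=gm(*x); return np.array([min(pv(W,P(0,.0095)),pv(W,P(0,-.0095)))-vm, pv(W,P(.052,.02))-vb, pv(W,P(.122,.013))-vs])*w
    r=least_squares(res,[.45,.15]); return np.degrees(r.x[0]),r.x[1]*1000,gm(*r.x)[1]*1000,r.fun
E
python3 - <<'E'
from h import *
W=load('w12')
cv2.imwrite('pics/k12b.png',cv2.resize(W['im'][105:215,210:300,::-1],None,fx=5,fy=5))
for w in [(1,1,1),(1,0,1),(1,1,0)]: print(gunfit(W,114.5,132.5,203,w))
for n,(u,v),z in [('nipple',(345,47),.125),('othernip',(505,48),.125)]: print(n,onz(W,u,v,z)*1000)
w,x,y,z=W['rot']; M=R.from_quat([x,y,z,w]).as_matrix(); print(np.degrees(np.arctan2(M[1],M[0])),W['pos'])
cv2.imwrite('pics/k12c.png',cv2.resize(W['im'][10:100,290:390,::-1],None,fx=6,fy=6))
E
```

```text
(np.float64(23.253987760338077), np.float64(151.14002610327375), array([130.86197473,  59.67126163,   0.        ]), array([ 0.27325281, -0.4100609 ,  0.11347452]))
(np.float64(23.345918449449613), np.float64(151.2051728711506), array([130.82586704,  59.91980428,   0.        ]), array([ 1.42108547e-14, -0.00000000e+00,  0.00000000e+00]))
(np.float64(23.705195360128435), np.float64(149.2629774663434), array([128.66908428,  60.0083148 ,   0.        ]), array([4.83169060e-12, 7.58859642e-12, 0.00000000e+00]))
nipple [ 635.451233   -173.48273577  125.        ]
othernip [ 595.24028207 -330.45781437  125.        ]
[ 174.10227693  -14.11491101 -104.11465435] [ 0.53038345 -0.05016625  0.29941348]
```

View pics/k12b.png

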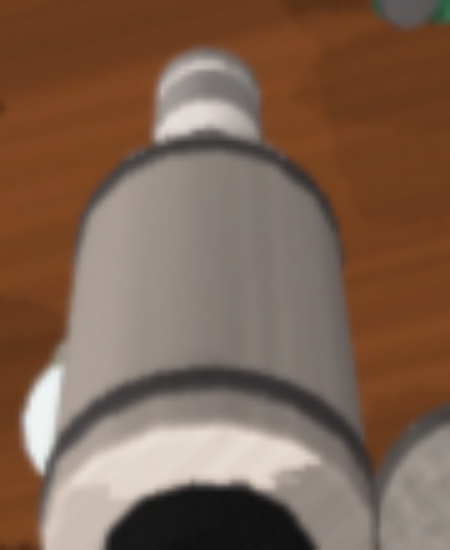

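View pics/k12c.png

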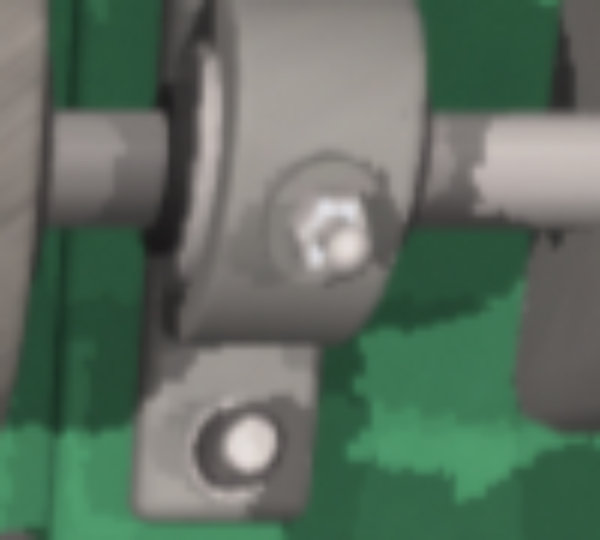

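Run:
```python
from h import *
a,b=load('w3'),load('w12')
print(onz(a,252.5,84.5,.121)*1000,onz(b,347.8,50.5,.121)*1000,tri((a,252.5,84.5),(b,347.8,50.5)))
```

```text
[ 633.36528142 -177.56940006  121.        ] [ 631.93626484 -177.19353419  121.        ] (array([ 0.63275251, -0.17763753,  0.11968105]), [np.float64(0.000701847553743352), np.float64(0.0007018475537432022)])
```

step_arm(
  xyz=[
    [5,-30,0],
    [15,-65,0],
    [25,-95,0],
    [33.5,-113,0],
    [33.5,-113,-12],
    [33.5,-113,-22],
    [33.5,-113,-22],
    [33.5,-113,-22],
  ],
  spin=[0,0,0,0,0,0,0,0],
  fingers=[0,0,0,0,0,0,0,0],
)

```text
time_s: 15.05
eef_pos: [0.5633, -0.1589, 0.2789]
eef_rot: [-0.435, -0.556, -0.437, 0.557]
wrist_force: [0.3, 0.7, -3.0]
opening: 0.292
```

Run:
```python
from h import *
snap('wrist','w13');snap('scene','c13');snap('side','s13');print(ctrl.get_obs()['eef_pos'],ctrl.get_obs()['wrist_force'],ctrl.get_obs()['time_s'])
W=load('w13');print(W['pos'])
w,x,y,z=W['rot']; M=R.from_quat([x,y,z,w]).as_matrix(); print(np.degrees(np.arctan2(M[1],M[0])))
cv2.imwrite('pics/k13.png',cv2.resize(W['im'][50:210,200:305,::-1],None,fx=5,fy=5)[:700//1][:,:])
o=np.zeros((450,800,3),np.uint8);o[:,:400]=cv2.resize(cv2.imread('pics/s13.png')[110:210,200:289],(400,450));o[:,410:]=cv2.resize(cv2.imread('pics/c13.png')[180:300,200:304],(390,450));cv2.imwrite('pics/m13.png',o)
```

```text
[ 0.56414141 -0.15983443  0.28023695] [-0.35124632 -0.39832679 -4.82785836] 15.2
[ 0.56334789 -0.15886987  0.27893465]
[ 146.29078884  -13.84598175 -103.84604604]
```

```bash
python3 -c "
import cv2;a=cv2.imread('pics/k13.png');cv2.imwrite('pics/k13.png',a[:600])"
```

```text
(no output)
```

View pics/k13.png

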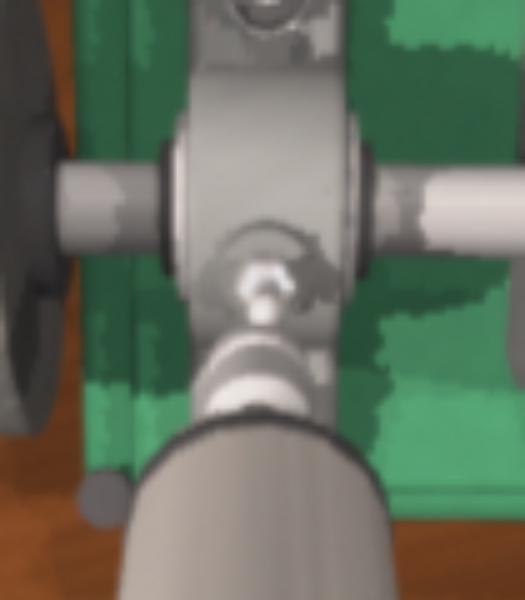

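View pics/m13.png

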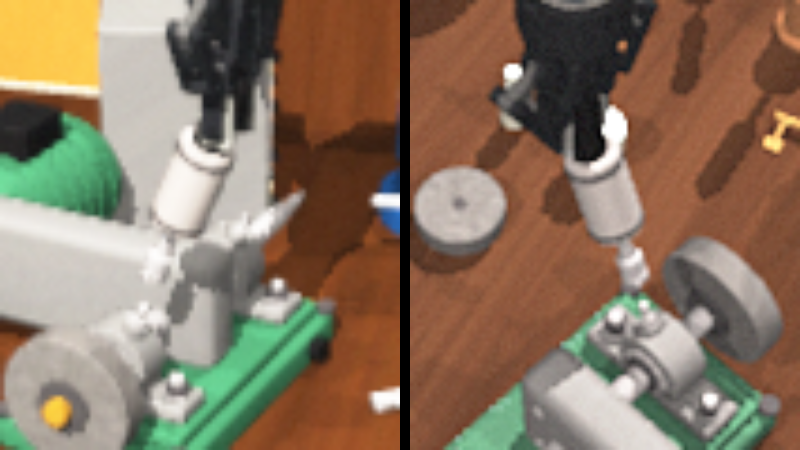

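Run:
```python
from h import *
a,b,c=load('w3'),load('w12'),load('w13')
print(onz(c,252.2,112,.121)*1000,tri((a,252.5,84.5),(b,347.8,50.5),(c,252.2,112)))
print(gunfit(c,114.5,132,203)); 
snap('wrist','w14');W=load('w14');print(W['pos']);print(onz(W,252.2,112,.121)*1000)
cv2.imwrite('pics/k14.png',cv2.resize(W['im'][90:150,215:290,::-1],None,fx=9,fy=9))
```

```text
[ 631.2172791 -175.7230603  121.       ] (array([ 0.63205045, -0.17648663,  0.1238396 ]), [np.float64(0.0015091218250833814), np.float64(0.00044546598390695475), np.float64(0.0010801316789775008)])
(np.float64(23.32906738770048), np.float64(151.2047275899858), array([130.84307496,  59.87879576,   0.        ]), array([ 0.05356722, -0.08040862,  0.02227304]))
[ 0.56414141 -0.15983443  0.28023695]
[ 632.36035467 -176.95611307  121.        ]
```

View pics/k14.png

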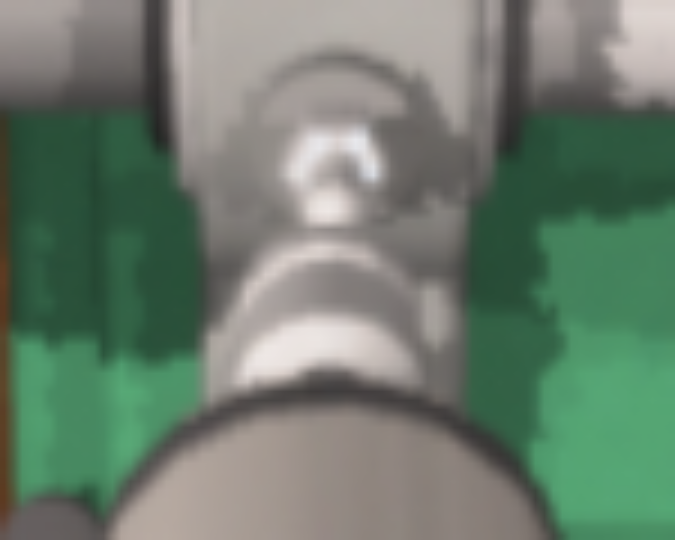

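Run:
```python
from h import *
S,D=load('c13'),load('s13')
d=np.array([-.4095,.104,.906]); ball=np.array([.632,-.1773,.121]); tcp=np.array([.5638,-.1594,.2796]); mouth=tcp+np.array([.0581,-.0143,-.1308])
g=tcp+[0,0,.008]
for n,C,b in (('c',S,(240,240,280,275)),('s',D,(225,155,265,195))):
    x0,y0,x1,y1=b; im=cv2.resize(C['im'][y0:y1,x0:x1,::-1],None,fx=12,fy=12,interpolation=cv2.INTER_CUBIC)
    for p,col in ((ball,(0,0,255)),(mouth,(255,0,0)),(mouth+(g-mouth)*.25/1.5,(0,255,255)),(ball+d*.004,(0,255,0))):
        u=proj(C,p); print(n,u); cv2.circle(im,tuple(int(q) for q in ((u-[x0,y0]+.5)*12)),4,col,-1)
    cv2.imwrite(f'pics/p_{n}.png',im)
a=cv2.imread('pics/p_c.png');b=cv2.imread('pics/p_s.png');o=np.zeros((480,970,3),np.uint8);o[:420,:480]=a;o[:480,490:]=b;cv2.imwrite('pics/p.png',cv2.resize(o,(790,391)))
```

```text
c [262.23525305 262.01801469]
c [259.90437601 254.21923449]
c [257.3895028  247.53302832]
c [261.82312752 260.97577369]
s [230.07084494 178.19454738]
s [232.63525917 171.45740838]
s [235.2606219  165.66593413]
s [230.50089114 177.32966442]
```

View pics/p.png

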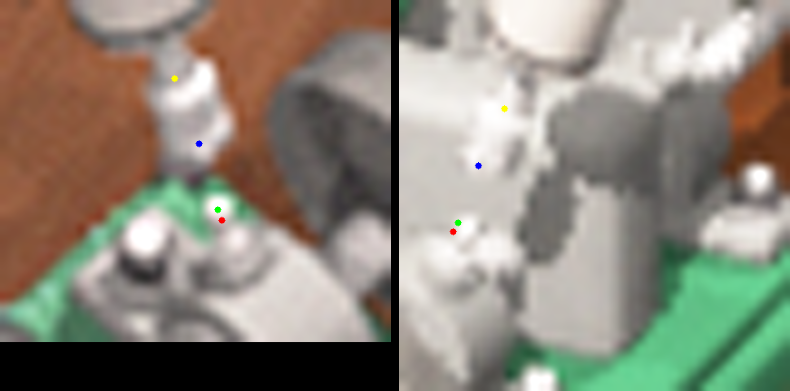

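step_arm(
  xyz=[
    [1,-0.8,-6],
    [3,-1.5,-12],
    [5,-2,-18],
    [7,-2.5,-21],
    [7,-2.5,-21],
  ],
  spin=[0,0,0,0,0],
  fingers=[0,0,0,0,0],
)

```text
time_s: 15.75
eef_pos: [0.5708, -0.1629, 0.2574]
eef_rot: [-0.435, -0.557, -0.436, 0.557]
wrist_force: [-0.1, -0.5, -4.8]
opening: 0.29
```

Run:
```python
from h import *
snap('wrist','w15');snap('scene','c15');snap('side','s15');W=load('w15');print(W['pos'],ctrl.get_obs()['eef_pos'],ctrl.get_obs()['wrist_force'],ctrl.get_obs()['time_s'])
o=np.zeros((480,800,3),np.uint8);o[:,:400]=cv2.resize(cv2.imread('pics/s15.png')[150:198,220:260],(400,480),interpolation=cv2.INTER_CUBIC);o[:,410:]=cv2.resize(cv2.imread('pics/c15.png')[235:283,242:281],(390,480),interpolation=cv2.INTER_CUBIC);cv2.imwrite('pics/m15.png',o)
cv2.imwrite('pics/k15.png',cv2.resize(W['im'][90:150,215:290,::-1],None,fx=9,fy=9))
```

```text
[ 0.5707998  -0.16289546  0.25742825] [ 0.57107439 -0.16300932  0.25864754] [-0.18764176  0.41011702 -4.35925435] 15.9
```

View pics/m15.png

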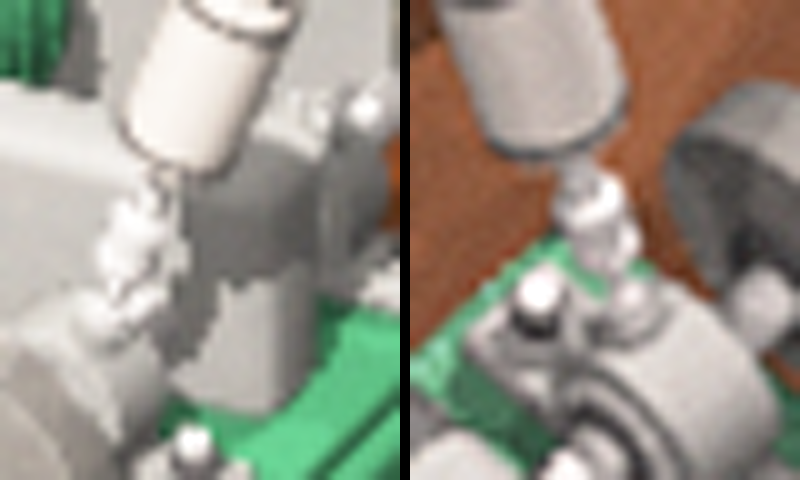

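View pics/k15.png

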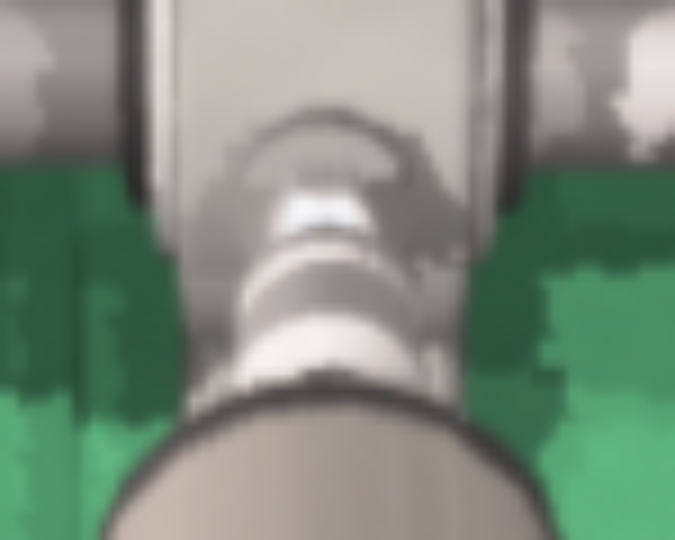

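Run:
```python
from h import *
W,V=load('w15'),load('w14'); d=np.array([-.4095,.104,.906]); p=np.array([.879,-.223,.4226]); ball=np.array([.632,-.1773,.121]); foot=ball-.017*d
for C in(W,V):
  for n,q in (('foot',foot),('hex7 far',foot+.007*d+.0055*p),('hex0 far',foot+.0055*p),('hex7 ctr',foot+.007*d),('ball',ball),('balltop',ball+.004*p)): print(n,proj(C,q),((proj(C,q)-[215,90])*9).round())
C=load('c15')
for n,q in (('foot',foot),('hex7',foot+.007*d),('ball',ball)): u=proj(C,q); print(n,u,(u-[242,235]+.5)*10+[410,0])
```

```text
foot [251.34331809 112.04024595] [327. 198.]
hex7 far [251.36698981 110.06598216] [327. 181.]
hex0 far [251.37636473 106.83140265] [327. 151.]
hex7 ctr [251.33343616 115.33038815] [327. 228.]
ball [251.31863962 120.2568329 ] [327. 272.]
balltop [251.34348961 116.3852743 ] [327. 237.]
foot [252.5753276  104.99375364] [338. 135.]
hex7 far [252.64252015 102.91523873] [339. 116.]
hex0 far [252.6279113  100.04762222] [339.  90.]
hex7 ctr [252.5888029  107.91342403] [338. 161.]
ball [252.60891623 112.27134192] [338. 200.]
balltop [252.64907637 108.59499514] [339. 167.]
foot [263.97170791 266.40940593] [634.71707914 319.09405926]
hex7 [263.25963667 264.60862002] [627.59636665 301.08620022]
ball [262.23525305 262.01801469] [617.35253049 275.18014686]
```

step_arm(
  xyz=[
    [0.4,-0.1,-1.5],
    [1.2,-0.2,-3],
    [2,-0.3,-4.5],
    [2.4,-0.4,-6],
    [2.4,-0.4,-6],
  ],
  spin=[0,0,0,0,0],
  fingers=[0,0,0,0,0],
)

```text
time_s: 16.4
eef_pos: [0.5732, -0.1633, 0.2522]
eef_rot: [-0.435, -0.557, -0.436, 0.557]
wrist_force: [-0.2, -0.4, -4.6]
opening: 0.288
```

```bash
cat > look.py <<'E'
import sys
from h import *
t=sys.argv[1]
snap('wrist','w'+t);snap('scene','c'+t);snap('side','s'+t);W=load('w'+t);o=ctrl.get_obs();print(W['pos'].round(4),o['eef_pos'].round(4),o['wrist_force'].round(1),o['torque'].round(2),o['time_s'])
o=np.zeros((480,800,3),np.uint8);o[:,:400]=cv2.resize(cv2.imread(f'pics/s{t}.png')[150:198,220:260],(400,480),interpolation=cv2.INTER_CUBIC);o[:,410:]=cv2.resize(cv2.imread(f'pics/c{t}.png')[235:283,242:281],(390,480),interpolation=cv2.INTER_CUBIC);cv2.imwrite(f'pics/m{t}.png',o)
cv2.imwrite(f'pics/k{t}.png',cv2.resize(W['im'][90:150,215:290,::-1],None,fx=9,fy=9))
E
python3 look.py 16
```

```text
[ 0.5732 -0.1633  0.2522] [ 0.5734 -0.1634  0.2525] [ 0.2  1.2 -4.9] [ 0.04  0.15 -0.02] 16.55
```

View pics/m16.png

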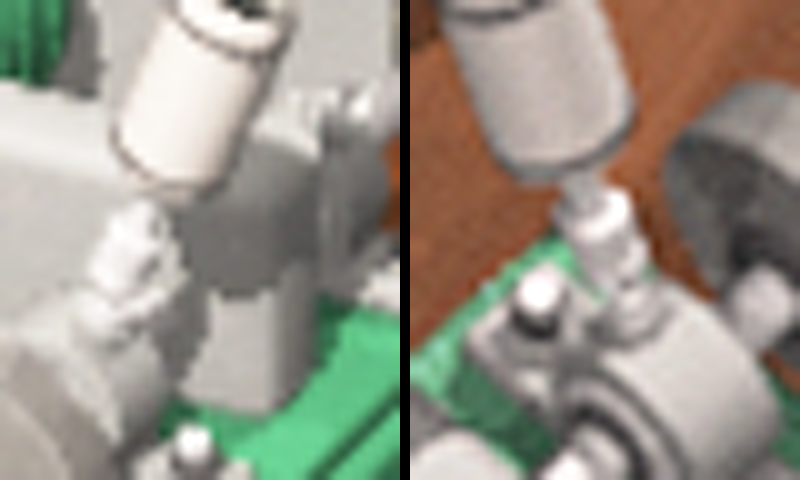

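View pics/k16.png

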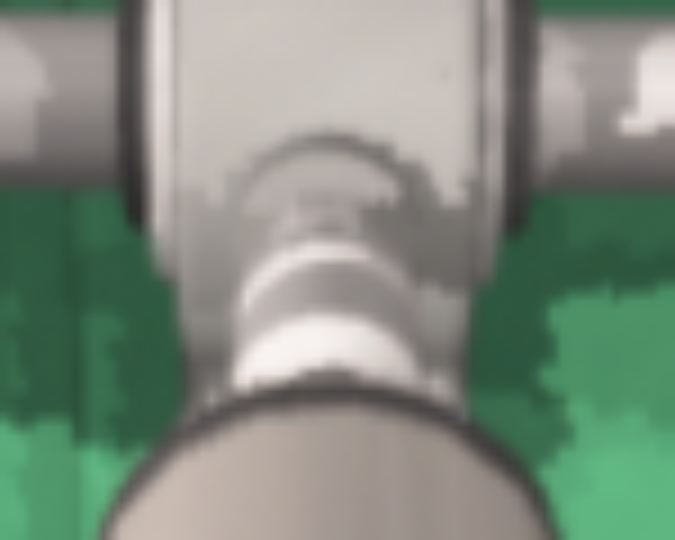

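step_arm(
  xyz=[
    [0.4,-0.1,-1],
    [0.8,-0.2,-2],
    [1.2,-0.3,-3],
    [1.2,-0.3,-3],
  ],
  spin=[0,0,0,0],
  fingers=[0,0,0,0],
)

```text
time_s: 16.95
eef_pos: [0.5745, -0.1635, 0.2495]
eef_rot: [-0.436, -0.557, -0.436, 0.557]
wrist_force: [-2.3, 1.7, -1.8]
opening: 0.293
```

step_arm(
  xyz=[
    [-1.2,0.3,-0.5],
    [-2.4,0.6,-1],
    [-3.4,0.9,-1.6],
    [-3.4,0.9,-1.6],
  ],
  spin=[0,0,0,0],
  fingers=[0,0,0,0],
)

```text
time_s: 17.35
eef_pos: [0.5717, -0.1629, 0.2486]
eef_rot: [0.436, 0.557, 0.435, -0.557]
wrist_force: [0.3, 0.8, -1.4]
opening: 0.291
```

```bash
python3 look.py 17
```

```text
[ 0.5717 -0.1629  0.2486] [ 0.5716 -0.1629  0.2485] [ 0.4 -0.3 -0. ] [ 0.18 -0.19  0.05] 17.5
```

View pics/k17.png

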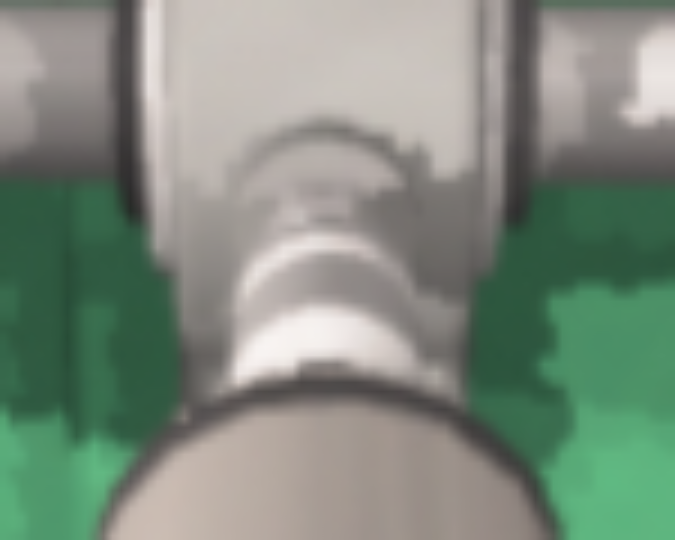

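View pics/m17.png

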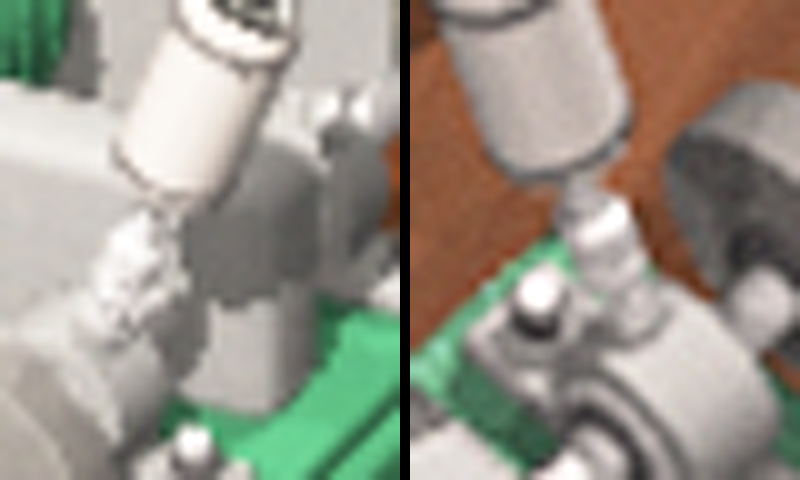

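step_arm(
  xyz=[
    [0.6,-0.15,-1.35],
    [1.2,-0.3,-2.7],
    [1.8,-0.45,-4.1],
    [2.5,-0.6,-5.4],
    [2.5,-0.6,-5.4],
  ],
  spin=[0,0,0,0,0],
  fingers=[0,0,0,0,0],
)

```text
time_s: 18.0
eef_pos: [0.5736, -0.1632, 0.2423]
eef_rot: [-0.435, -0.557, -0.436, 0.557]
wrist_force: [1.3, 1.2, -2.9]
opening: 0.291
```

```bash
python3 look.py 18
```

```text
[ 0.5736 -0.1632  0.2423] [ 0.5736 -0.1632  0.2423] [ 1.5  0.9 -3.1] [ 0.32 -0.42  0.12] 18.15
```

View pics/k18.png

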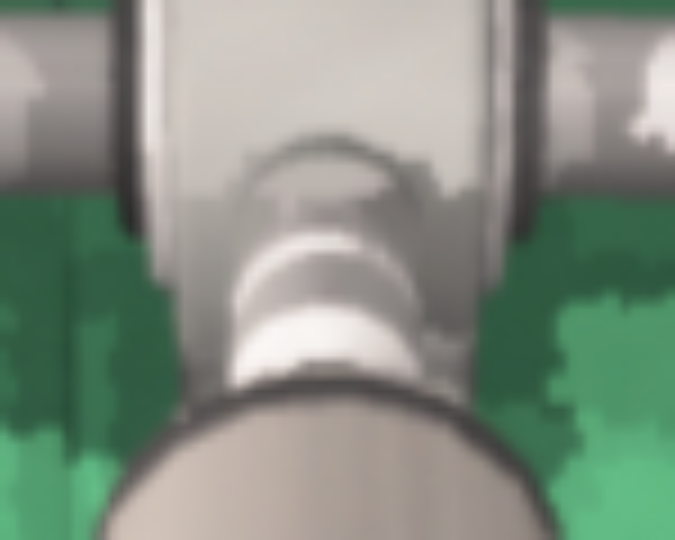

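View pics/m18.png

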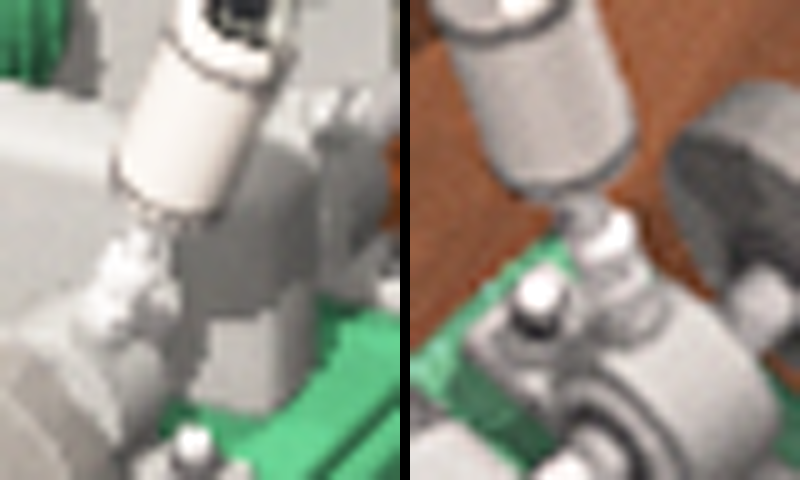

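step_arm(
  xyz=[
    [0.6,-0.15,-1.35],
    [1.2,-0.3,-2.7],
    [1.8,-0.45,-4.1],
    [1.8,-0.45,-4.1],
  ],
  spin=[0,0,0,0],
  fingers=[0,0,0,0],
)

```text
time_s: 18.55
eef_pos: [0.5753, -0.1637, 0.2393]
eef_rot: [-0.436, -0.557, -0.436, 0.557]
wrist_force: [-3.3, 3.2, 5.5]
opening: 0.288
```

```bash
python3 look.py 19
```

```text
[ 0.5753 -0.1637  0.2393] [ 0.5753 -0.1637  0.2395] [-3.4  3.5  5.8] [0.68 0.48 0.1 ] 18.7
```

View pics/k19.png

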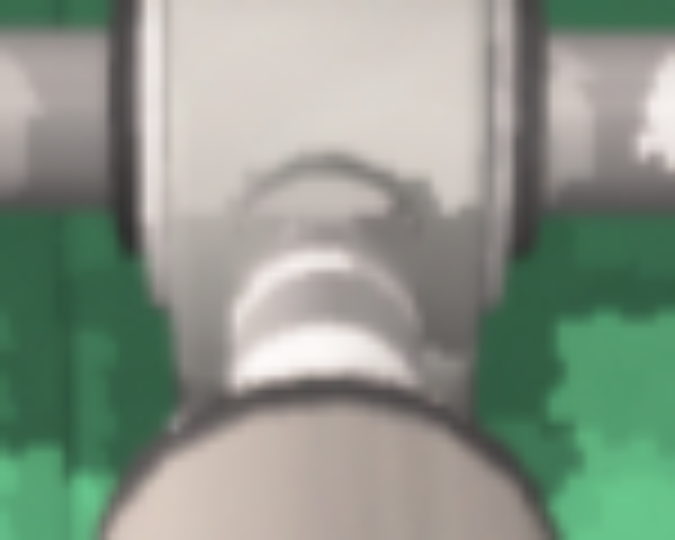

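View pics/m19.png

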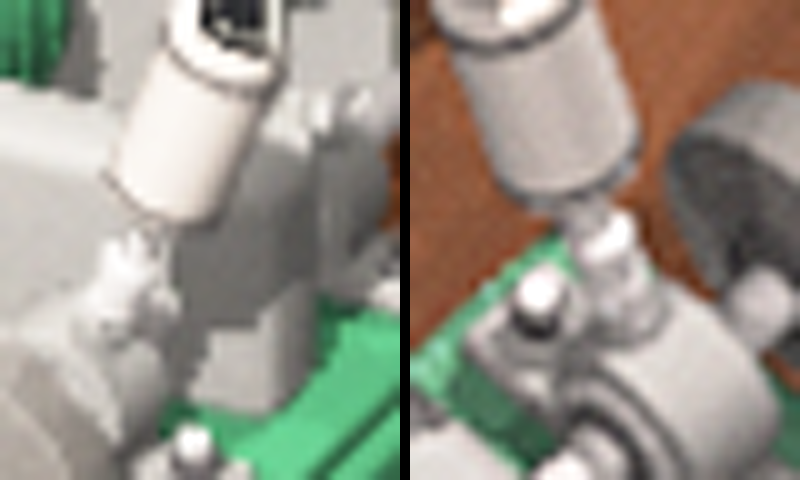

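step_arm(
  xyz=[
    [0.7,0.1,-1.4],
    [1.3,0.2,-2.7],
    [1.9,0.2,-4.1],
    [2.5,0.1,-5.4],
    [3.1,0,-6.8],
    [3.7,-0.1,-8.2],
    [3.7,-0.1,-8.2],
  ],
  spin=[0,0,0,0,0,0,0],
  fingers=[0,0,0,0,0,0,0],
)

```text
time_s: 19.4
eef_pos: [0.5788, -0.1642, 0.2318]
eef_rot: [-0.436, -0.557, -0.435, 0.557]
wrist_force: [-4.7, 2.5, 9.4]
opening: 0.29
```

```bash
python3 look.py 20
```

```text
[ 0.5788 -0.1642  0.2318] [ 0.5788 -0.1643  0.232 ] [-5.9  2.   9.1] [0.48 1.01 0.05] 19.55
```

View pics/k20.png

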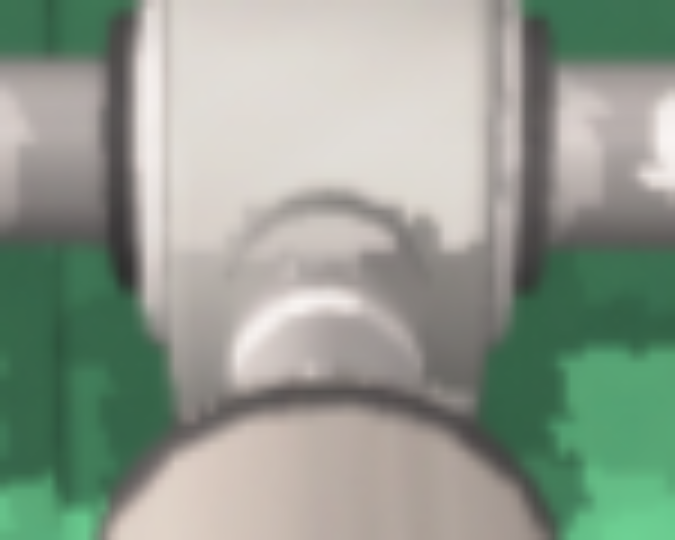

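View pics/m20.png

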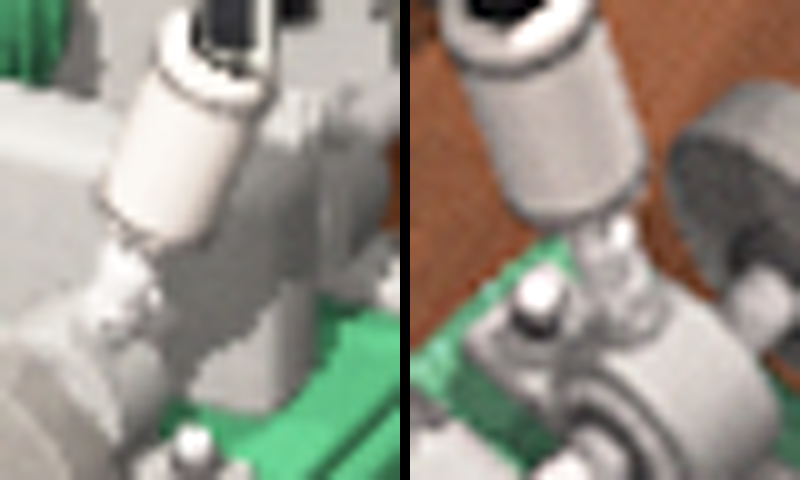

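step_arm(
  xyz=[
    [0.4,-0.1,-0.9],
    [0.8,-0.2,-1.8],
    [1.2,-0.3,-2.7],
    [1.2,-0.3,-2.7],
    [1.2,-0.3,-2.7],
  ],
  spin=[0,0,0,0,0],
  fingers=[0,0,0,0,0],
)

```text
time_s: 20.05
eef_pos: [0.5799, -0.1645, 0.2309]
eef_rot: [-0.436, -0.557, -0.435, 0.557]
wrist_force: [-11.3, 3.7, 17.4]
opening: 0.29
```

step_arm(
  xyz=[
    [0.2,0,-0.5],
    [0.2,0,-0.5],
    [0.2,0,-0.5],
  ],
  spin=[0,0,0],
  fingers=[0,0,0],
)

```text
time_s: 20.35
eef_pos: [0.58, -0.1645, 0.2309]
eef_rot: [-0.436, -0.556, -0.435, 0.557]
wrist_force: [-11.7, 5.2, 21.2]
opening: 0.289
```

```bash
python3 look.py 21; python3 -c "
import cv2,numpy as np
a=cv2.imread('pics/s21.png')[110:330,150:330];b=cv2.imread('pics/c21.png')[120:300,190:350]
o=np.zeros((480,800,3),np.uint8);o[:,:393]=cv2.resize(a,(393,480));o[:450,400:]=cv2.resize(b,(400,450));cv2.imwrite('pics/f21.png',o)"
```

```text
[ 0.58   -0.1645  0.2309] [ 0.58   -0.1645  0.2309] [-12.3   4.7  20.1] [0.91 2.04 0.05] 20.5
```

View pics/k21.png

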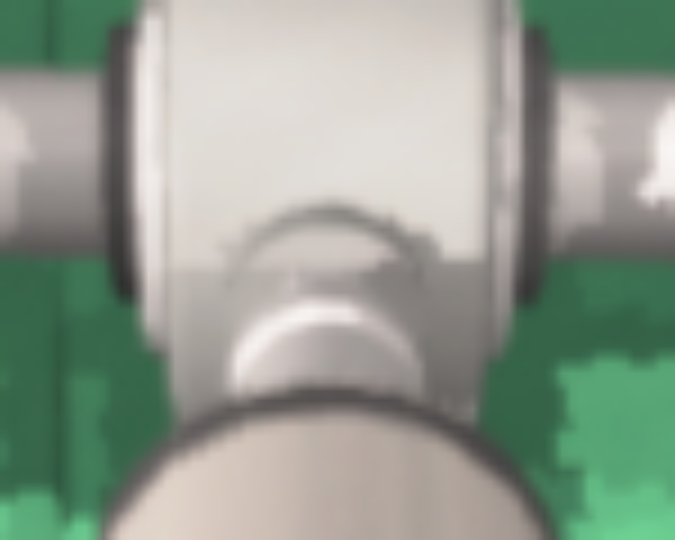

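View pics/f21.png

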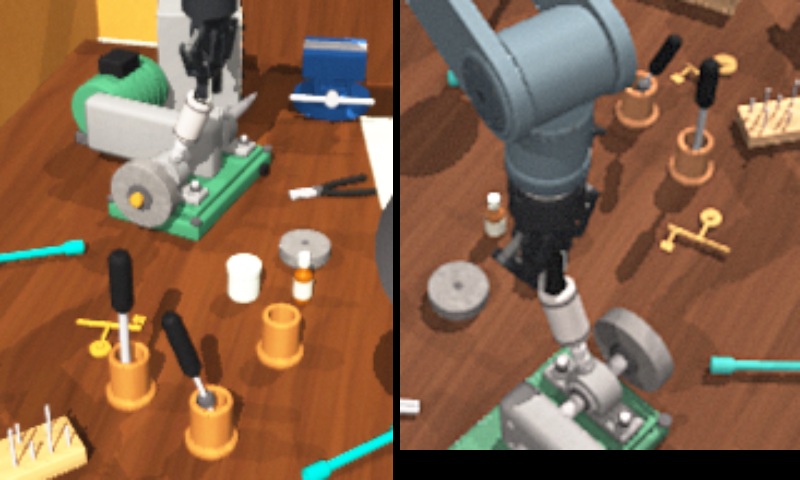

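View pics/w21.png

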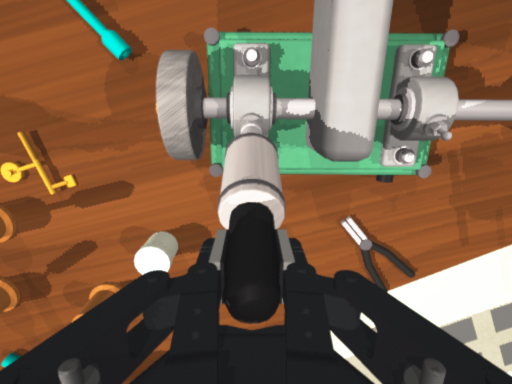

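```bash
python3 -c "
from bench import ctrl,hand_in
print(hand_in()); o=ctrl.get_obs(); print(o['eef_pos'],o['wrist_force'],o['time_s'],o['opening'])"
```

```text
the job is handed in; nothing more can be done
None
the job is handed in; nothing more can be done
```

The job is done and handed in at about 20.5 s. The driver stands in the empty cup, and the grease gun is held pressed onto the nipple beside the wheel.

- **Driver:** I pulled it off along the nipple, set its socket in the empty cup, swung it upright against the bore and let go. The last pictures show it standing there with only a slight lean.
- **Gun:** I took it from its cup, tilted it in the grip to about 24° against the cup's rim, and pressed it along the nipple's axis.
    - **Snap:** I did not see the snap itself. The force rose to about 5 N at the jaws, then fell off over the next 7 mm, and then the spring load began.
    - **Nozzle home:** The gun came about 20.5 mm from first jaw contact, against the expected 8 + 12 mm. It then met a hard stop and I left it holding about 25 N or more along the axis, well over the 15 N spring. The last wrist picture shows the coupler on the nipple and the nozzle run into the barrel.

**Checks that disagreed:** the side camera differed from the wrist camera by 3–6 mm, so I went by the wrist views. The nipple's position varied by 1–2 mm between views. A sideways force of a few newtons and some torque remained at the end. I saw nothing else disturbed in the last pictures, though they do not show the whole bench.

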